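Pack the two-layer sample tote

TASK

Pack the grey tote in layers: first stand the two small lidded glass weighing bottles upright on its floor, one in each bay (either way round), then lay the white divider plate level on the corner ledges above them (either way round), and last stand the slim white plastic bottle upright inside the divider's large ring and the small brown bottle upright inside its small ring. Use the bottles standing out on the open bench, not the row along the back, and leave the beaker, the conical flask and the wide jar where they stand.

Things in the scene. Friction and masses are not known exactly. Their poses are not given: they have to be found in the camera images.
- tote: Grey open tote, fixed, 214 x 134 x 66 mm (x, y, z), inside 204 x 124. Origin: centre of its underside, x along its length. A rib 17 mm high at x = 0 parts the floor (top at z = 5) into two bays centred at x = +52 and -52, y = 0. Posts in the inner corners, 24 (x) by 26 mm (y), tops at z = 55, are the ledges for the divider. (Room: fixed carboy 0.28 m wide, 0.57 m tall at world x 0.70, y 0.02.)
- divider: Loose white plate 184 x 104 x 5 mm, 0.22 kg, flat on the bench; in the tote 10 mm play each side. Origin: centre of its underside, x along its length. Black upright grip at x = +6, y = 0: 12 mm thick (x), 50 long (y), top at z = 41; pinch it along x. On its top (z = 5) black rings 4 mm high: large at x = -47, y = 0 (inside diameter 80 mm), small at x = +50, y = 0 (inside 62).
- weighing_a: Low round clear glass weighing bottle with a knobbed lid (the lid is fixed on), 48 mm diameter, 44 mm high, 0.045 kg. The body is 46 mm wide up to z = 22 mm, the lid's rim 48 mm above it. Origin: centre of its underside, z up.
- weighing_b: Low round clear glass weighing bottle with a knobbed lid (fixed on), 42 mm diameter, 44 mm high, 0.035 kg; body 40 mm wide up to z = 22 mm, the lid's rim 42 mm above it. Origin: centre of its underside, z up.
- white_bottle: Slim white plastic reagent bottle with a narrower red screw cap, out on the open bench (another like it stands in the row along the back: not meant). It is 62 mm in diameter, 118 mm high in all, cap 41 mm diameter from z = 98 to 118 mm, about 0.22 kg. Origin: centre of its underside, z up.
- brown_bottle: Small brown bottle with a black screw cap, out on the open bench (another like it stands in the row along the back: not meant); 44 mm in diameter, 85 mm high in all, cap 35 mm diameter from z = 71 to 85 mm, straight-sided up to about z = 55 mm; about 0.09 kg. Origin: centre of its underside, z up.
- spare_beaker: Open glass beaker with a spout, about 65 mm wide, 78 mm high. Bystander, not to be disturbed. Origin: centre of its underside.
- conical_flask: Conical glass flask with an open neck, 64 mm wide, 103 mm high. Bystander, not to be disturbed. Origin: centre of its underside.
- wide_jar: Wide jar with an orange cap as wide as itself, out on the open bench, 68 mm diameter, 105 mm high. Bystander, not to be disturbed. Origin: centre of its underside.
Things that resemble listed ones, but are neither listed nor needed, are in the scene too. What is shaped like the white_bottle but blue is not meant.

How it is judged:
On the way, in this order (a step that is already met when the one before it is completed fails the run):
1. both weighing bottles stand upright on the tote's floor, one in each bay, before the divider goes in (((x of weighing_a in the frame of tote between 0.02 and 0.084 m and y of weighing_a in the frame of tote between -0.045 and 0.045 m and z of weighing_a in the frame of tote between 0 and 0.01 m and angle between each of weighing_a, weighing_b's own z axis and vertical below 0.12 rad and x of weighing_b in the frame of tote between -0.084 and -0.02 m and y of weighing_b in the frame of tote between -0.045 and 0.045 m and z of weighing_b in the frame of tote between 0 and 0.01 m) or (x of weighing_a in the frame of tote between -0.084 and -0.02 m and y of weighing_a in the frame of tote between -0.045 and 0.045 m and z of weighing_a in the frame of tote between 0 and 0.01 m and angle between each of weighing_a, weighing_b's own z axis and vertical below 0.12 rad and x of weighing_b in the frame of tote between 0.02 and 0.084 m and y of weighing_b in the frame of tote between -0.045 and 0.045 m and z of weighing_b in the frame of tote between 0 and 0.01 m))), for 0.2 s.
2. the divider lies level on the ledges above the two weighing bottles, before anything stands on it (((x of weighing_a in the frame of tote between 0.02 and 0.084 m and y of weighing_a in the frame of tote between -0.045 and 0.045 m and z of weighing_a in the frame of tote between 0 and 0.01 m and angle between each of weighing_a, weighing_b's own z axis and vertical below 0.12 rad and x of weighing_b in the frame of tote between -0.084 and -0.02 m and y of weighing_b in the frame of tote between -0.045 and 0.045 m and z of weighing_b in the frame of tote between 0 and 0.01 m) or (x of weighing_a in the frame of tote between -0.084 and -0.02 m and y of weighing_a in the frame of tote between -0.045 and 0.045 m and z of weighing_a in the frame of tote between 0 and 0.01 m and angle between each of weighing_a, weighing_b's own z axis and vertical below 0.12 rad and x of weighing_b in the frame of tote between 0.02 and 0.084 m and y of weighing_b in the frame of tote between -0.045 and 0.045 m and z of weighing_b in the frame of tote between 0 and 0.01 m)) and x of divider in the frame of tote between -0.014 and 0.014 m and y of divider in the frame of tote between -0.014 and 0.014 m and z of divider in the frame of tote between 0.051 and 0.061 m and angle between divider's own z axis and vertical below 0.06 rad and angle between the x axis of divider and the x axis of tote, either way round below 0.2 rad), for 0.2 s.
At the end, for the whole second after the job is handed in: Weighing bottles upright (0.12 rad) on the tote floor, one in each bay; divider level on the ledges within 14 mm and 0.2 rad, either way round; white bottle upright within 12 mm (x and y) of the large ring's centre, brown bottle of the small ring's; feet on the plate, all at rest (all of step 2 and x of white_bottle in the frame of divider between -0.059 and -0.035 m and y of white_bottle in the frame of divider between -0.012 and 0.012 m and z of white_bottle in the frame of divider between 0.001 and 0.009 m and angle between each of white_bottle, brown_bottle's own z axis and vertical below 0.1 rad and x of brown_bottle in the frame of divider between 0.038 and 0.062 m and y of brown_bottle in the frame of divider between -0.012 and 0.012 m and z of brown_bottle in the frame of divider between 0.001 and 0.009 m and linear speed of each of weighing_a, weighing_b, divider, white_bottle, brown_bottle below 0.02 m/s); the robot touches nothing.
It fails at once if the beaker, the conical flask or the wide jar is pushed more than 25 mm or tipped (distance of any of spare_beaker, conical_flask, wide_jar from where it was at the start of the episode above 0.025 m or angle between any of spare_beaker, conical_flask, wide_jar's own z axis and vertical above 0.3 rad).
It also fails if it takes over 141 s, if anything falls off the work surface, if the arm or the gripper's body presses on something with over 40 N, if the wrist force passes 120 N, or if a joint passes its speed limit or range.

ROBOT

A 6-joint arm with a two-finger parallel gripper is mounted at the origin on a cart in front of the work surface, level with it; the furniture and walls round the work are solid. World frame = base frame: x ahead of the robot, y to its left, z up, the work surface at z = 0. Lengths are in m, angles in rad, forces in N, time in s.
With the tool pointing down it reaches from about 0.225 to 0.725 m from the base axis. Payload 3.1 kg.
Tool frame: the origin (TCP) lies midway between the tips of the shut fingers; the grasp point (between the pads) lies 19 mm behind it (arm.hold_point_z is the z of the grasp point in the tool frame, in m); z points along the fingers, y is the direction in which the jaws open and shut (so a half turn about z gives the same grasp; the last joint's range is limited). The gripper opens to 85 mm and grips with 20 to 120 N. Pads are 22 mm wide; open, the fingers measure 114 mm over their backs; the gripper's body (76 mm by 85 mm) begins 54 mm behind the grasp point. The pads swing forward as they close: fully open they stand 13 mm farther back than shut.
Start: joints at [-1.432, 0.048, 0.099, 1.622, 0, 1.443], TCP at [0.138, -0.506, 0.231] pointing down, gripper open.
Joint ranges: [-2.91, 2.91], [-0.99, 1.94], [-1.21, 1.42], [-2.12, 2.29], [-1.49, 1.47], [-3.14, 3.14]. Speed limits (rad/s): [2.79, 2.79, 3.14, 3.14, 3.14, 3.14].

INTERFACE

Orientations are given as [roll, pitch, yaw] about the fixed x, y, z axes, in that order (R = Rz(yaw) Ry(pitch) Rx(roll)).
In Python, from plant import arm, viewer, hand_in gives the robot as it stands. The module is installed in compiled form; this text tells all that it offers.
- The arm moves only by the tool servo_tool, never from a script. Its argument "series" is a list of rows, each an object of numbers: "dx", "dy", "dz": the shift along the tool's x, y, z in m; "roll": the turn about the tool's z in rad. A call has 1 to 10 rows; each row is the pose to reach, as a shift and turn from the pose measured when the call began, along the tool's axes at that moment; what a row does not reach only later rows make up. A row lasts 1/8 s, in which the tool goes at most 62.5 mm and 10.7 degrees, less where a joint would pass 70% of its speed; a pose out of reach is approached as far as the arm can. A call with a gripper value outside its range is refused whole. "gripper" is the finger opening in m, from 0 to 0.0854, set as the call begins (left out, the last holds). The fingers move at their own pace and stop on an object; "newtons" is the grip in N (left out, the last holds). Time passes only in rows, so rows that repeat a pose let the fingers close. It gives the time, the measured TCP pose, the force and the opening at its end, in the units of the state.
- arm.sense(): the state, without advancing time (a new reading comes with each control period).
- viewer.get_image(name): name is "scene" or "top"; returns a dict with "frame" (480x640x3 uint8, red, green, blue), "intrinsics" (3x3 intrinsics, pixels), "T" (4x4, takes a point from camera to world coordinates). Camera axes: x right, y down, z forward; pixel columns grow to the right and rows downward; lengths in m; the calibration is good to about 2 mm. A picture is of the moment at which its call begins. There is no depth.
- hand_in(): hands the job in, once; it reports no verdict.
The state is a dict: "time": time; "joint_pos": joint angles; "qvel": joint speeds; "joint_torque": joint torques, N m; "ee_pos": TCP position; "tool_rot": TCP orientation; "wrist_force": force on the tool from outside, world axes, zero at the start; "wrist_torque": the same for the moment, N m; "width": finger opening in m.
Only numpy, scipy, OpenCV 4.12 (cv2) and the standard library are available. Lean on these libraries where they do the work, as an engineer would, in place of code of your own. Each camera call takes 0.05 s, during which the arm holds its last target. There are 200 camera calls.

## Working session

There is one attempt and no reset: what is moved stays moved. The work goes in short steps, Python scripts to look and compute and a tool call to move; the robot and the scene stay as the last step left them, time stands still between calls to the robot, and variables do not carry over. Pictures are saved under pics/ and viewed, and the job is handed in when it is done.

Besides the shell and the picture viewer there is one more tool, called after ">>>" as a command line: name --argument value ..., lists and objects as JSON in quotes. servo_tool: Moves the arm, as the interface text tells. Its arguments: {"type":"object","properties":{"series":{"type":"array"},"gripper":{"type":"number"},"newtons":{"type":"number"}},"required":["series"]}

```bash
mkdir -p pics
cat > h.py <<'E'
import numpy as np, cv2
from plant import arm, viewer, hand_in
def snap(name, tag, crop=None, up=1):
    d=viewer.get_image(name); f=d["frame"][:,:,::-1]
    np.savez(f"pics/{tag}.npz",K=d["intrinsics"],T=d["T"],f=f)
    g=f if crop is None else f[crop[1]:crop[3],crop[0]:crop[2]]
    cv2.imwrite(f"pics/{tag}.png",cv2.resize(g,None,fx=up,fy=up,interpolation=cv2.INTER_CUBIC)); return d
def ray(d,u,v,z):
    K,T=np.array(d["K"] if "K" in d else d["intrinsics"]),np.array(d["T"])
    r=T[:3,:3]@np.linalg.solve(K,[u,v,1]); return T[:3,3]+r*(z-T[2,3])/r[2]
def proj(d,p):
    K,T=np.array(d["K"] if "K" in d else d["intrinsics"]),np.array(d["T"])
    q=K@(T[:3,:3].T@(np.array(p)-T[:3,3])); return q[:2]/q[2]
E
python3 - <<'E'
from h import *
for n in("scene","top"):
    d=snap(n,n+"0"); print(n,d["T"],d["intrinsics"])
print(arm.sense(),arm.hold_point_z)
E
```

```text
scene [[-0.6228153  -0.53973272  0.56638299 -0.14094213]
 [-0.78235813  0.42585724 -0.45449022  0.93092444]
 [ 0.00410495 -0.7261778  -0.68749469  0.89818667]
 [ 0.          0.          0.          1.        ]] [[511.31754377   0.         320.41238698]
 [  0.         511.31754377 236.88289512]
 [  0.           0.           1.        ]]
top [[ 0.07750424 -0.97117415  0.2254193   0.36104655]
 [-0.99697799 -0.0742967   0.02269098  0.34926738]
 [-0.00528898 -0.22649673 -0.97399757  0.88299665]
 [ 0.          0.          0.          1.        ]] [[434.97404917   0.         317.10356829]
 [  0.         434.97404917 230.78186444]
 [  0.           0.           1.        ]]
{'time': 0.1, 'joint_pos': array([-1.43178128e+00,  4.86704000e-02,  9.77541990e-02,  1.62200183e+00,
        4.21735724e-05,  1.44299876e+00]), 'qvel': array([ 9.70641108e-04, -1.21341787e-03,  3.99819344e-03,  2.38560846e-05,
       -1.35273705e-04, -1.84118724e-05]), 'joint_torque': array([ 2.31653408e-03, -3.39851296e+01,  3.20935965e+01,  1.57756114e-02,
       -1.95269572e-04, -2.17072600e-07]), 'ee_pos': array([ 0.13834573, -0.50587398,  0.23023733]), 'tool_rot': array([-3.13949363e+00, -3.12240225e-04,  2.66812239e-01]), 'wrist_force': array([ 0.37588458,  0.9873435 , -0.14615521]), 'wrist_torque': array([-0.00693081,  0.02104771,  0.01897424]), 'width': 0.08556879605250521} -0.0187
```

View pics/scene0.png

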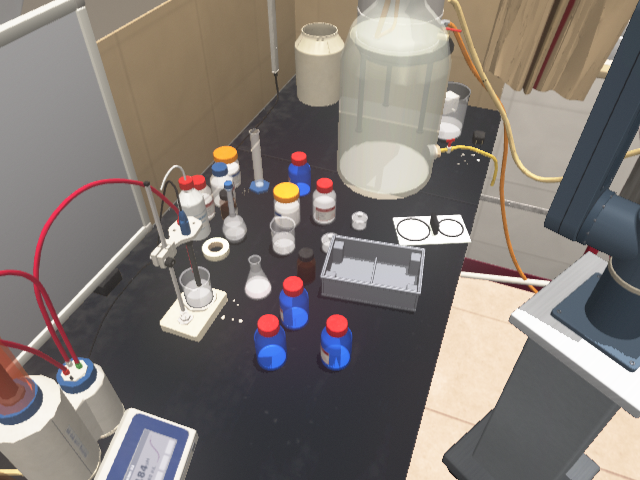

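View pics/top0.png

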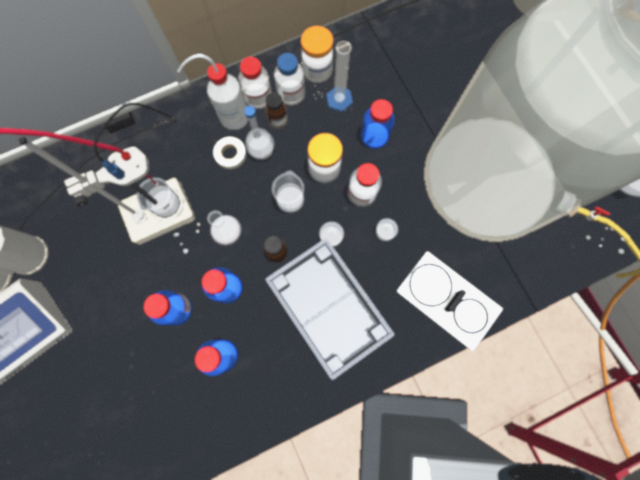

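The top view shows the tote around (330,308), the divider at (450,300), the weighing bottles at (331,235) and (387,230), the brown bottle at (275,248) and the white bottle at (365,184). I'll zoom in on these.

Run:
```python
import cv2
f=cv2.imread("pics/top0.png")
cv2.imwrite("pics/topz.png",cv2.resize(f[150:390,250:520],None,fx=2.9,fy=2.5*1.0,interpolation=cv2.INTER_CUBIC) if 0 else cv2.resize(f[150:385,200:513],None,fx=2.5,fy=2.5,interpolation=cv2.INTER_CUBIC))
f=cv2.imread("pics/scene0.png")
cv2.imwrite("pics/scz.png",cv2.resize(f[165:375,225:485],None,fx=2.8,fy=2.8,interpolation=cv2.INTER_CUBIC))
```

```text
(no output)
```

View pics/topz.png

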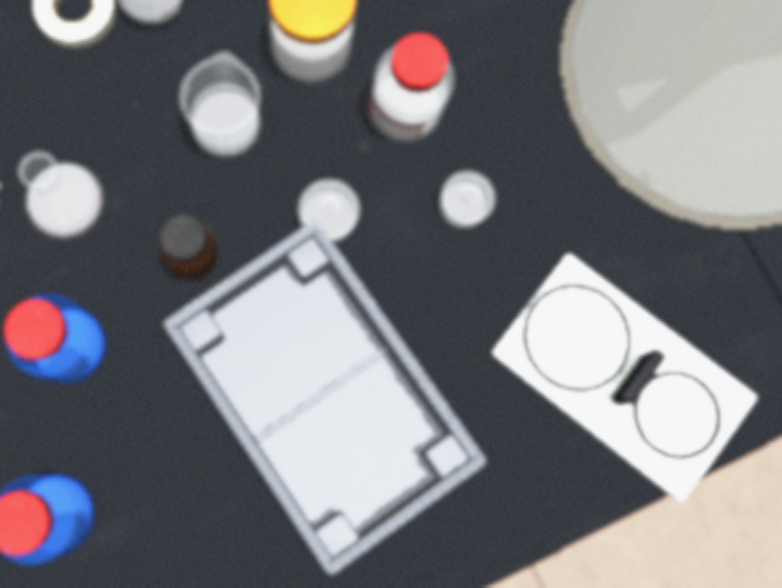

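View pics/scz.png

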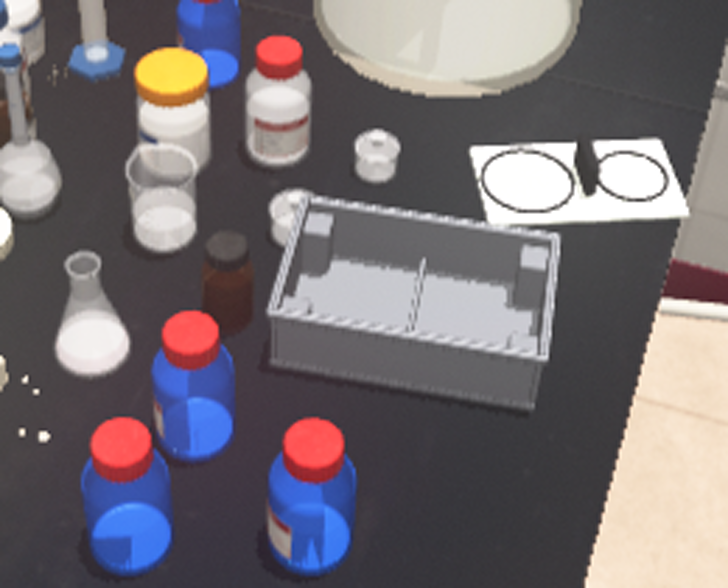

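```bash
cat > m.py <<'E'
from h import *
t=np.load("pics/top0.npz"); s=np.load("pics/scene0.npz")
T=lambda x,y,z: ray(t,200+(x+.5)/2.5-.5,150+(y+.5)/2.5-.5,z)
S=lambda x,y,z: ray(s,225+(x+.5)/2.8-.5,165+(y+.5)/2.8-.5,z)
def rect(n,c):
    c=np.array(c)[:,:2]; print(n,c.mean(0).round(4),"sides",np.linalg.norm(c-np.roll(c,-1,0),axis=1).round(4),
     "ang",[round(float(np.degrees(np.arctan2(*(np.roll(c,-1,0)-c)[i][::-1]))),1) for i in range(4)])
rect("tote T",[T(*p,.066) for p in [(165,322),(315,228),(487,462),(332,574)]])
rect("tote S",[S(*p,.066) for p in [(270,310),(308,198),(560,236),(547,356)]])
rect("div T",[T(*p,.005) for p in [(569,252),(757,398),(683,501),(492,352)]])
rect("div S",[S(*p,.005) for p in [(470,146),(658,138),(688,215),(491,222)]])
print("rings T",T(577,338,.009).round(4),T(677,415,.009).round(4),"S",S(528,181,.009).round(4),S(632,175,.009).round(4))
print("wl T",T(329,208,.030).round(4),"wr T",T(467,198,.030).round(4),"S wr",S(377,146,.030).round(4),"wl S",S(291,207,.03).round(4))
print("wr dia",np.linalg.norm(T(439,198,.03)-T(496,198,.03)),"wl dia",np.linalg.norm(T(298,208,.03)-T(360,208,.03)))
print("white T",T(420,59,.118).round(4),"S",S(280,52,.118).round(4))
print("brown T",T(185,236,.085).round(4),"S",S(228,246,.085).round(4))
print("beaker T",T(221,95,.078*.5).round(4),"flask base",T(64,200,.01).round(4),"neck",T(38,170,.103).round(4),"jar T",T(313,5,.105).round(4),"S jar",S(171,72,.105).round(4))
print("beaker S rim",S(162,172,.078).round(4), "flask S",S(83,263,.103).round(4))
print("blue S",S(190,330,.118).round(4),S(314,440,.118).round(4))
E
python3 m.py
```

```text
tote T [0.4075 0.335 ] sides [0.1342 0.2146 0.1379 0.219 ] ang [-53.1, -140.0, 128.8, 39.0]
tote S [0.4048 0.336 ] sides [0.1321 0.212  0.1328 0.2155] ang [-52.7, -140.7, 128.8, 39.1]
div T [0.4443 0.0956] sides [0.1848 0.1023 0.1843 0.1051] ang [-125.2, 145.0, 55.7, -34.7]
div S [0.4424 0.0972] sides [0.1812 0.106  0.1789 0.1035] ang [-124.6, 144.8, 54.6, -34.0]
rings T [0.4697 0.1346 0.009 ] [0.4152 0.055  0.009 ] S [0.4658 0.138  0.009 ] [0.412  0.0566 0.009 ]
wl T [0.5563 0.3403 0.03  ] wr T [0.573  0.2301 0.03  ] S wr [0.571  0.2314 0.03  ] wl S [0.557 0.345 0.03 ]
wr dia 0.04587218618494316 wl dia 0.04985846771095825
white T [0.6548 0.2817 0.118 ] S [0.6476 0.2855 0.118 ]
brown T [0.514  0.4469 0.085 ] S [0.5089 0.4503 0.085 ]
beaker T [0.6418 0.4349 0.039 ] flask base [0.5509 0.5587 0.01  ] neck [0.552  0.5586 0.103 ] jar T [0.6974 0.3646 0.105 ] S jar [0.6981 0.3694 0.105 ]
beaker S rim [0.62   0.4364 0.078 ] flask S [0.5492 0.5601 0.103 ]
blue S [0.4315 0.5434 0.118 ] [0.3001 0.5361 0.118 ]
```

```bash
cat >> h.py <<'E'
from scipy.spatial.transform import Rotation as Rn
def go(x,y,z,yawdeg):
    s=arm.sense(); R=Rn.from_euler("xyz",s["tool_rot"]).as_matrix()
    d=R.T@(np.array([x,y,z])-s["ee_pos"]); yaw=np.degrees(np.arctan2(R[1,0],R[0,0]))
    r=-((yawdeg-yaw+180)%360-180)
    print("t",round(s["time"],2),"at",s["ee_pos"].round(4),"yaw",yaw.round(1),"w",round(s["width"],4),"F",s["wrist_force"].round(1),"| dx dy dz roll",d.round(4),round(np.radians(r),4), "j6",s["joint_pos"][5].round(2))
E
python3 -c "
from h import *
go(.5565,.342,.2,159.6)"
```

```text
t 0.1 at [ 0.1383 -0.5059  0.2302] yaw 15.3 w 0.0856 F [ 0.4  1.  -0.1] | dx dy dz roll [ 0.6269 -0.7076  0.0319] -2.5187 j6 1.44
```

>>> servo_tool --series '[{"dx":0.063,"dy":-0.07,"roll":-0.25},{"dx":0.125,"dy":-0.14,"roll":-0.5},{"dx":0.19,"dy":-0.21,"roll":-0.75},{"dx":0.25,"dy":-0.28,"roll":-1.0},{"dx":0.31,"dy":-0.35,"roll":-1.25},{"dx":0.376,"dy":-0.425,"dz":0.01,"roll":-1.5},{"dx":0.44,"dy":-0.5,"dz":0.02,"roll":-1.75},{"dx":0.5,"dy":-0.566,"dz":0.03,"roll":-2.0},{"dx":0.565,"dy":-0.636,"dz":0.03,"roll":-2.25},{"dx":0.627,"dy":-0.708,"dz":0.032,"roll":-2.519}]' --gripper 0.065 --newtons 30

```text
invalid input
```

```bash
python3 -c "
from h import *
go(.5565,.342,.08,159.6)"
```

```text
t 0.1 at [ 0.1383 -0.5059  0.2302] yaw 15.3 w 0.0856 F [ 0.4  1.  -0.1] | dx dy dz roll [ 0.6269 -0.7073  0.1519] -2.5187 j6 1.44
```

>>> servo_tool --series '[{"dx":0.063,"dy":-0.07,"dz":0,"roll":-0.25},{"dx":0.125,"dy":-0.14,"dz":0,"roll":-0.5},{"dx":0.19,"dy":-0.21,"dz":0,"roll":-0.75},{"dx":0.25,"dy":-0.28,"dz":0,"roll":-1.0},{"dx":0.31,"dy":-0.35,"dz":0,"roll":-1.25},{"dx":0.376,"dy":-0.425,"dz":0.01,"roll":-1.5},{"dx":0.44,"dy":-0.5,"dz":0.02,"roll":-1.75},{"dx":0.5,"dy":-0.566,"dz":0.03,"roll":-2.0},{"dx":0.565,"dy":-0.636,"dz":0.03,"roll":-2.25},{"dx":0.627,"dy":-0.708,"dz":0.032,"roll":-2.519}]' --gripper 0.065 --newtons 30

```text
time: 1.35
ee_pos: [0.4147, 0.0559, 0.2138]
tool_rot: [3.141, -0.001, 2.149]
wrist_force: [1.4, -0.8, 0.1]
width: 0.0651
```

```bash
python3 -c "
from h import *
go(.5565,.342,.09,159.6)"
```

```text
t 1.35 at [0.4147 0.0559 0.2138] yaw 123.1 w 0.0651 F [ 1.4 -0.8  0.1] | dx dy dz roll [0.162  0.2749 0.1243] -0.637 j6 0.97
```

>>> servo_tool --series '[{"dx":0.032,"dy":0.055,"dz":0,"roll":-0.13},{"dx":0.065,"dy":0.11,"dz":0,"roll":-0.26},{"dx":0.097,"dy":0.165,"dz":0,"roll":-0.39},{"dx":0.13,"dy":0.22,"dz":0.0,"roll":-0.52},{"dx":0.162,"dy":0.275,"dz":0.02,"roll":-0.637},{"dx":0.162,"dy":0.275,"dz":0.05,"roll":-0.637},{"dx":0.162,"dy":0.275,"dz":0.09,"roll":-0.637},{"dx":0.162,"dy":0.275,"dz":0.124,"roll":-0.637},{"dx":0.162,"dy":0.275,"dz":0.124,"roll":-0.637},{"dx":0.162,"dy":0.275,"dz":0.124,"roll":-0.637}]'

```text
time: 2.6
ee_pos: [0.557, 0.3421, 0.0913]
tool_rot: [3.139, 0.0, 2.785]
wrist_force: [0.1, -0.4, 0.9]
width: 0.065
```

```bash
python3 -c "
from h import *
go(.5565,.342,.004,159.6)
snap('scene','s1',(225,150,485,360),2.8);snap('top','t1',(240,140,480,320),3.2)"
```

```text
t 2.6 at [0.557  0.3421 0.0913] yaw 159.6 w 0.065 F [ 0.1 -0.4  0.9] | dx dy dz roll [ 0.0005 -0.0005  0.0873] -0.0002 j6 0.8
```

View pics/s1.png

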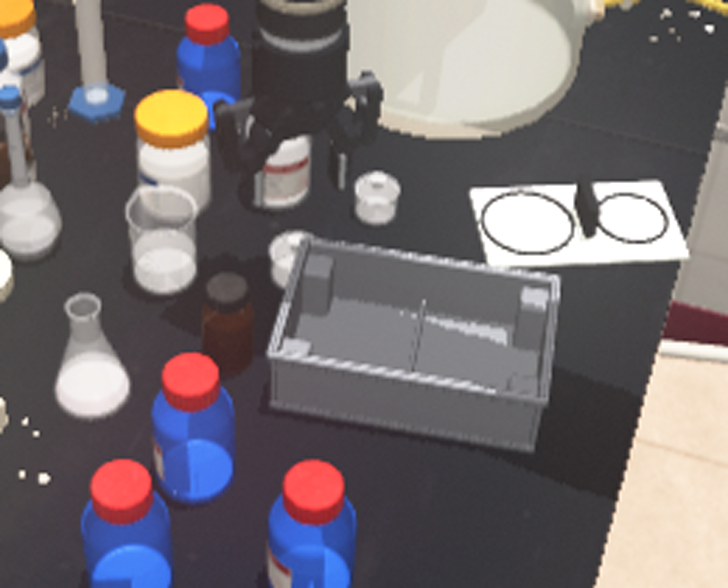

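View pics/t1.png

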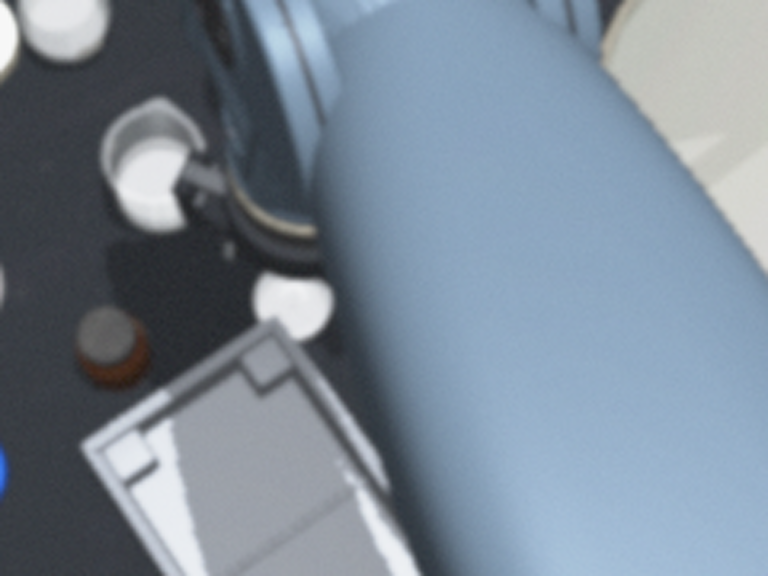

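```bash
python3 -c "
from h import *
s=np.load('pics/s1.npz');t=np.load('pics/t1.npz')
f=lambda x,y,z:ray(s,225+(x+.5)/2.8-.5,150+(y+.5)/2.8-.5,z)
print(f(261,203,.097),f(342,187,.097),ray(t,311.7,221,.097), 'wl',ray(t,240+293/3.2,140+303/3.2,.03),f(291,250,.03))
print(proj(s,[.5565,.342,.03]),proj(t,[.5565,.342,.03]))"
```

```text
[0.56210408 0.37461316 0.097     ] [0.53547465 0.30789429 0.097     ] [0.56086144 0.37907938 0.097     ] wl [0.55264648 0.33955386 0.03      ] [0.55599188 0.34579689 0.03      ]
[329.67146379 238.19322939] [330.48300746 232.73196583]
```

>>> servo_tool --series '[{"dx":0.001,"dy":0,"dz":0.03,"roll":0},{"dx":0.001,"dy":0,"dz":0.06,"roll":0},{"dx":0.001,"dy":0,"dz":0.075,"roll":0},{"dx":0.001,"dy":0,"dz":0.085,"roll":0},{"dx":0.001,"dy":0,"dz":0.087,"roll":0},{"dx":0.001,"dy":0,"dz":0.087,"roll":0}]'

```text
time: 3.45
ee_pos: [0.5583, 0.3436, 0.0071]
tool_rot: [3.136, 0.004, 2.785]
wrist_force: [0.6, 0.4, -0.0]
width: 0.0648
```

>>> servo_tool --series '[{"dx":0,"dy":0,"dz":0,"roll":0},{"dx":0,"dy":0,"dz":0,"roll":0},{"dx":0,"dy":0,"dz":0,"roll":0},{"dx":0,"dy":0,"dz":0,"roll":0},{"dx":0,"dy":0,"dz":0,"roll":0},{"dx":0,"dy":0,"dz":0,"roll":0}]' --gripper 0.03

```text
time: 4.2
ee_pos: [0.5591, 0.3439, 0.0086]
tool_rot: [3.134, 0.005, 2.785]
wrist_force: [-0.8, -0.4, 5.3]
width: 0.0451
```

>>> servo_tool --series '[{"dx":0,"dy":0,"dz":-0.03,"roll":0},{"dx":0,"dy":0,"dz":-0.08,"roll":0},{"dx":0,"dy":0,"dz":-0.12,"roll":0},{"dx":0,"dy":0,"dz":-0.13,"roll":0},{"dx":0,"dy":0,"dz":-0.13,"roll":0}]'

```text
time: 4.82
ee_pos: [0.5583, 0.3434, 0.1385]
tool_rot: [3.134, 0.006, 2.785]
wrist_force: [-0.2, 0.2, -1.0]
width: 0.045
```

```bash
python3 -c "
from h import *
go(.446,.3685,.13,219.3)
snap('scene','s2',(225,100,485,310),2.8)"
```

```text
t 4.83 at [0.5583 0.3434 0.1385] yaw 159.6 w 0.045 F [-0.2  0.2 -1. ] | dx dy dz roll [ 0.1141 -0.0157  0.0078] -1.0422 j6 0.8
```

View pics/s2.png

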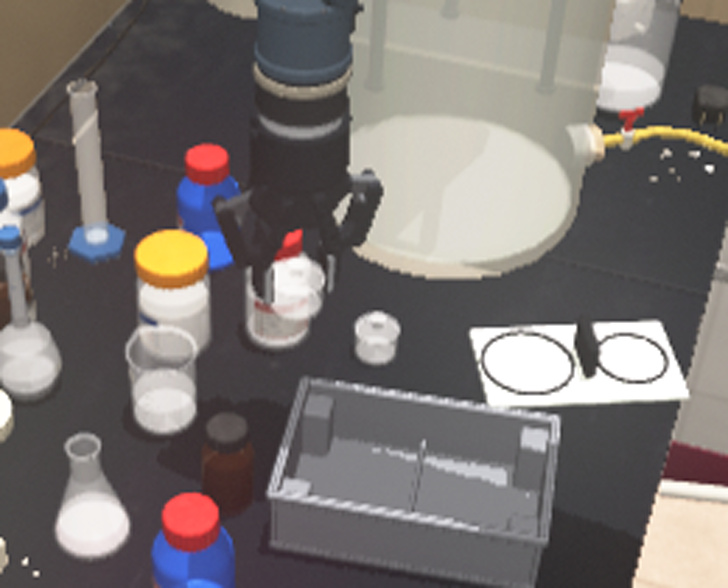

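```bash
python3 -c "
from h import *
s=np.load('pics/s2.npz')
print(ray(s,225+297.5/2.8-.5,100+287.5/2.8-.5,.155))
f=s['f'][175:225,300:360];cv2.imwrite('pics/s2z.png',cv2.resize(f,None,fx=10,fy=10,interpolation=cv2.INTER_CUBIC))"
```

```text
[0.54669084 0.34952146 0.155     ]
```

View pics/s2z.png

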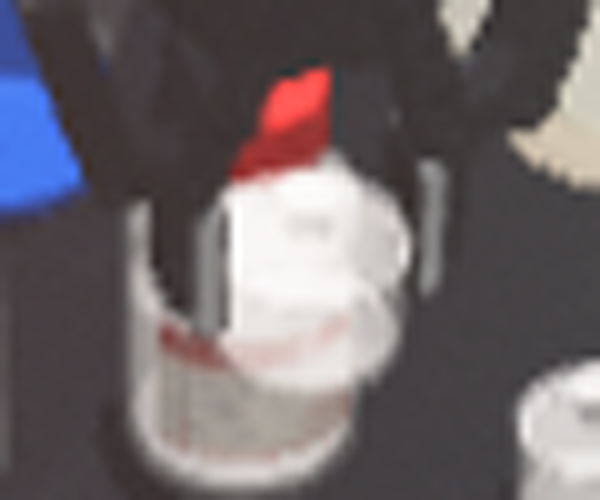

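>>> servo_tool --series '[{"dx":0.014,"dy":-0.002,"dz":0,"roll":-0.15},{"dx":0.033,"dy":-0.005,"dz":0,"roll":-0.3},{"dx":0.05,"dy":-0.007,"dz":0,"roll":-0.45},{"dx":0.066,"dy":-0.009,"dz":0,"roll":-0.6},{"dx":0.082,"dy":-0.011,"dz":0,"roll":-0.75},{"dx":0.098,"dy":-0.014,"dz":0,"roll":-0.9},{"dx":0.114,"dy":-0.016,"dz":0,"roll":-1.042},{"dx":0.114,"dy":-0.016,"dz":0,"roll":-1.042},{"dx":0.114,"dy":-0.016,"dz":0,"roll":-1.042}]'

```text
time: 6.0
ee_pos: [0.4448, 0.3673, 0.1347]
tool_rot: [-3.141, 0.005, -2.458]
wrist_force: [0.2, 0.6, 0.5]
width: 0.0451
```

```bash
python3 -c "
from h import *
go(.446,.3685,.015,219.3)
snap('scene','s3',(265,150,465,310),3.6)"
```

```text
t 6.0 at [0.4448 0.3673 0.1347] yaw -140.8 w 0.0451 F [0.2 0.6 0.5] | dx dy dz roll [-0.0011  0.0003  0.1198] -0.0023 j6 -0.11
```

View pics/s3.png

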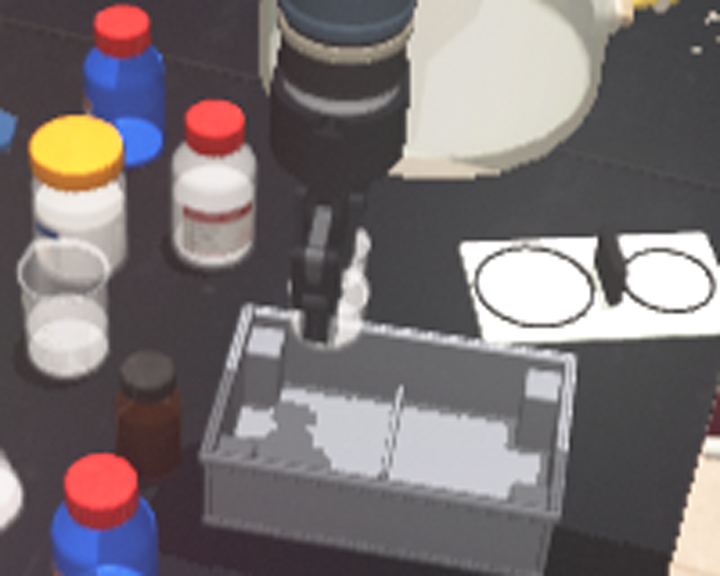

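```bash
python3 -c "
from h import *
s=np.load('pics/s3.npz')
f=s['f'][200:255,335:385];cv2.imwrite('pics/s3z.png',cv2.resize(f,None,fx=10,fy=10,interpolation=cv2.INTER_CUBIC))
snap('top','t3',(270,130,410,250),5)"
```

```text
(no output)
```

View pics/s3z.png

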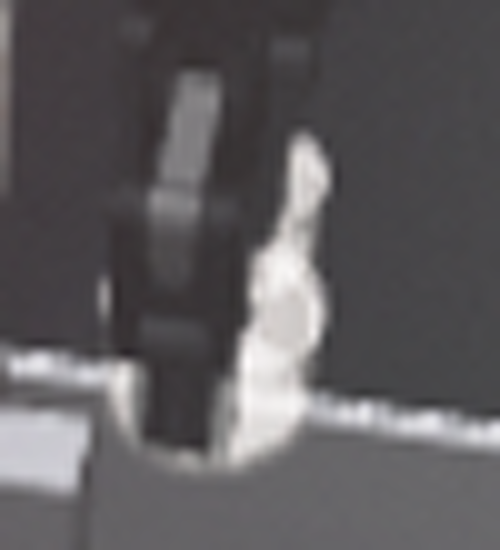

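View pics/t3.png

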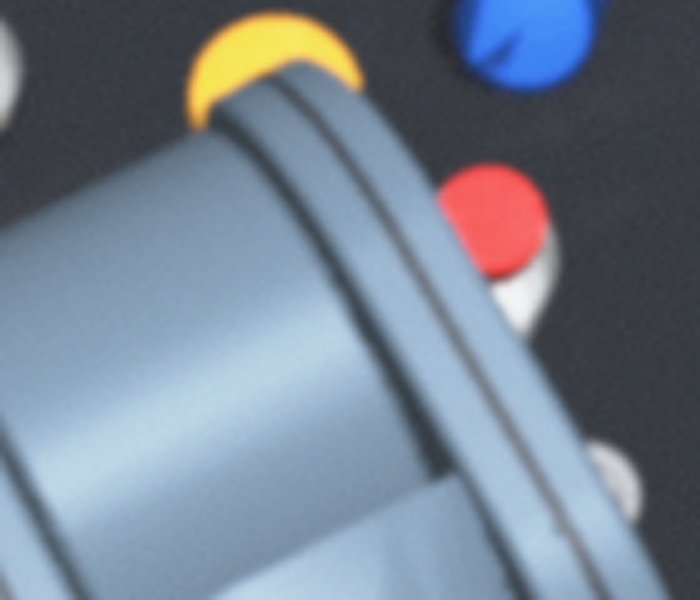

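```bash
python3 -c "
from h import *
go(.375,.31,.14,150)"
```

```text
t 6.1 at [0.4454 0.3674 0.1355] yaw -140.8 w 0.0453 F [ 1.   0.4 -0.1] | dx dy dz roll [ 0.0908  0.     -0.005 ] 1.2075 j6 -0.11
```

>>> servo_tool --series '[{"dx":0.015,"dy":0,"dz":0,"roll":0.15},{"dx":0.03,"dy":0,"dz":0,"roll":0.3},{"dx":0.045,"dy":0,"dz":0,"roll":0.45},{"dx":0.06,"dy":0,"dz":0,"roll":0.6},{"dx":0.07,"dy":0,"dz":0,"roll":0.75},{"dx":0.08,"dy":0,"dz":0,"roll":0.9},{"dx":0.09,"dy":0,"dz":0,"roll":1.05},{"dx":0.09,"dy":0,"dz":-0.005,"roll":1.2},{"dx":0.09,"dy":0,"dz":-0.005,"roll":1.2}]'

```text
time: 7.22
ee_pos: [0.3764, 0.3105, 0.1405]
tool_rot: [3.135, 0.003, 2.626]
wrist_force: [-0.1, -0.1, -0.4]
width: 0.0451
```

```bash
python3 -c "
from h import *
go(.375,.31,.14,150)
snap('scene','s4',(330,180,450,270),6)"
```

```text
t 7.22 at [0.3764 0.3105 0.1405] yaw 150.4 w 0.0451 F [-0.1 -0.1 -0.4] | dx dy dz roll [ 0.001  -0.0011  0.0004] 0.0078 j6 1.07
```

View pics/s4.png

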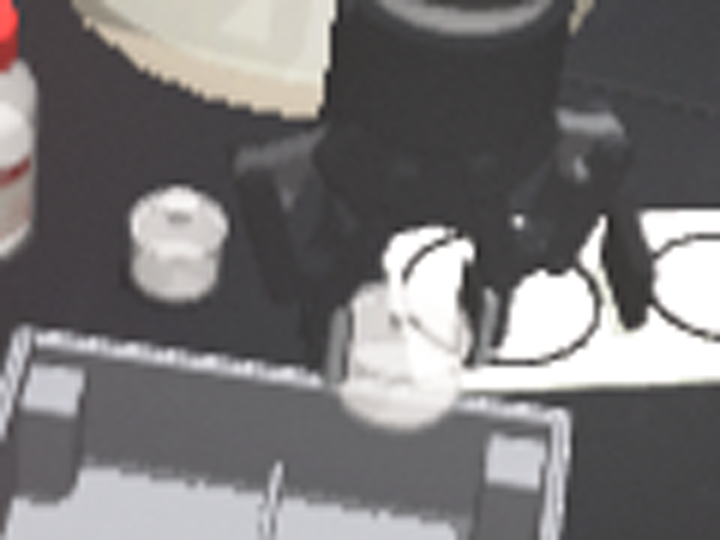

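>>> servo_tool --series '[{"dx":0.0,"dy":0,"dz":0,"roll":-0.15},{"dx":0.0,"dy":0,"dz":0,"roll":-0.3},{"dx":0.0,"dy":0,"dz":0,"roll":-0.45},{"dx":0.0,"dy":0,"dz":0,"roll":-0.6},{"dx":0.002,"dy":0,"dz":0,"roll":-0.75},{"dx":0.004,"dy":0.005,"dz":0,"roll":-0.9},{"dx":0.0055,"dy":0.0115,"dz":0,"roll":-1.05},{"dx":0.0055,"dy":0.0115,"dz":0.0,"roll":-1.202},{"dx":0.0055,"dy":0.0115,"dz":0.0,"roll":-1.202},{"dx":0.0055,"dy":0.0115,"dz":0.0,"roll":-1.202}]'

```text
time: 8.52
ee_pos: [0.3772, 0.3231, 0.1401]
tool_rot: [-3.141, 0.006, -2.456]
wrist_force: [0.2, -1.3, -0.2]
width: 0.0454
```

```bash
python3 -c "
from h import *
go(.366,.303,.015,219.3)"
```

```text
t 8.53 at [0.3772 0.3231 0.1401] yaw -140.7 w 0.0454 F [ 0.2 -1.3 -0.2] | dx dy dz roll [ 0.0222 -0.0084  0.1249] -0.0002 j6 -0.11
```

>>> servo_tool --series '[{"dx":0.022,"dy":-0.0085,"dz":0.01,"roll":0},{"dx":0.022,"dy":-0.0085,"dz":0.04,"roll":0},{"dx":0.022,"dy":-0.0085,"dz":0.07,"roll":0},{"dx":0.022,"dy":-0.0085,"dz":0.095,"roll":0},{"dx":0.022,"dy":-0.0085,"dz":0.11,"roll":0},{"dx":0.022,"dy":-0.0085,"dz":0.119,"roll":0},{"dx":0.022,"dy":-0.0085,"dz":0.124,"roll":0},{"dx":0.022,"dy":-0.0085,"dz":0.124,"roll":0}]'

```text
time: 9.52
ee_pos: [0.3665, 0.3032, 0.0163]
tool_rot: [-3.141, 0.007, -2.456]
wrist_force: [0.2, -0.2, 0.1]
width: 0.0451
```

```bash
python3 -c "
from h import *
go(.366,.303,.013,219.3)"
```

```text
t 9.53 at [0.3665 0.3032 0.0163] yaw -140.7 w 0.0451 F [ 0.2 -0.2  0.1] | dx dy dz roll [0.0006 0.0001 0.0033] -0.0003 j6 -0.14
```

Not touching yet; I'll go a little lower and release.

>>> servo_tool --series '[{"dx":0,"dy":0,"dz":0.002,"roll":0},{"dx":0,"dy":0,"dz":0.003,"roll":0},{"dx":0,"dy":0,"dz":0.004,"roll":0}]'

```text
time: 9.9
ee_pos: [0.3673, 0.3037, 0.0136]
tool_rot: [-3.141, 0.009, -2.456]
wrist_force: [-0.8, -0.8, 8.1]
width: 0.0456
```

>>> servo_tool --series '[{"dx":0,"dy":0,"dz":0,"roll":0},{"dx":0,"dy":0,"dz":0,"roll":0},{"dx":0,"dy":0,"dz":0,"roll":0},{"dx":0,"dy":0,"dz":0,"roll":0},{"dx":0,"dy":0,"dz":-0.03,"roll":0},{"dx":0,"dy":0,"dz":-0.08,"roll":0},{"dx":0,"dy":0,"dz":-0.12,"roll":0},{"dx":0,"dy":0,"dz":-0.15,"roll":0},{"dx":0,"dy":0,"dz":-0.15,"roll":0}]' --gripper 0.063

```text
time: 11.02
ee_pos: [0.368, 0.3041, 0.1668]
tool_rot: [-3.14, 0.015, -2.456]
wrist_force: [0.5, -0.5, 0.2]
width: 0.0634
```

```bash
python3 -c "
from h import *
go(.572,.2307,.13,219.3)
snap('scene','s5',(310,190,450,295),5)"
```

```text
t 11.03 at [0.368  0.3041 0.1668] yaw -140.7 w 0.0634 F [ 0.5 -0.5  0.2] | dx dy dz roll [-0.1108 -0.1859  0.0388] -0.0002 j6 -0.14
```

View pics/s5.png

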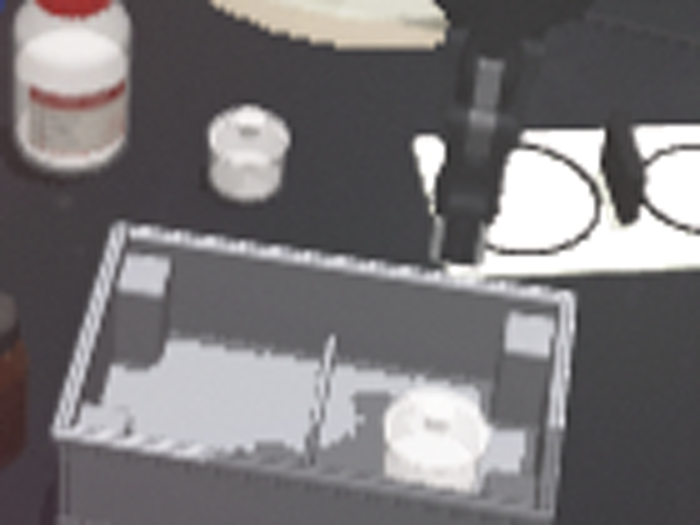

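>>> servo_tool --series '[{"dx":-0.03,"dy":-0.05,"dz":0,"roll":0},{"dx":-0.06,"dy":-0.1,"dz":0,"roll":0},{"dx":-0.09,"dy":-0.15,"dz":0,"roll":0},{"dx":-0.111,"dy":-0.186,"dz":0.01,"roll":0},{"dx":-0.111,"dy":-0.186,"dz":0.04,"roll":0},{"dx":-0.111,"dy":-0.186,"dz":0.08,"roll":0},{"dx":-0.111,"dy":-0.186,"dz":0.08,"roll":0},{"dx":-0.111,"dy":-0.186,"dz":0.08,"roll":0}]' --gripper 0.06

```text
time: 12.08
ee_pos: [0.571, 0.2302, 0.086]
tool_rot: [-3.141, 0.01, -2.456]
wrist_force: [0.3, -0.5, 1.3]
width: 0.06
```

```bash
python3 -c "
from h import *
go(.572,.2307,.005,219.3)"
```

```text
t 12.07 at [0.571  0.2302 0.086 ] yaw -140.7 w 0.06 F [ 0.3 -0.5  1.3] | dx dy dz roll [-0.0002 -0.0002  0.081 ] -0.0001 j6 -0.41
```

>>> servo_tool --series '[{"dx":0,"dy":0,"dz":0.03,"roll":0},{"dx":0,"dy":0,"dz":0.055,"roll":0},{"dx":0,"dy":0,"dz":0.072,"roll":0},{"dx":0,"dy":0,"dz":0.08,"roll":0},{"dx":0,"dy":0,"dz":0.08,"roll":0}]'

```text
time: 12.7
ee_pos: [0.5719, 0.2308, 0.0063]
tool_rot: [-3.141, 0.011, -2.456]
wrist_force: [0.8, 0.5, 0.3]
width: 0.0598
```

>>> servo_tool --series '[{"dx":0,"dy":0,"dz":0,"roll":0},{"dx":0,"dy":0,"dz":0,"roll":0},{"dx":0,"dy":0,"dz":0,"roll":0},{"dx":0,"dy":0,"dz":0,"roll":0},{"dx":0,"dy":0,"dz":0,"roll":0},{"dx":0,"dy":0,"dz":0,"roll":0}]' --gripper 0.025

```text
time: 13.45
ee_pos: [0.573, 0.2311, 0.0079]
tool_rot: [-3.14, 0.013, -2.456]
wrist_force: [-0.7, -1.0, 6.3]
width: 0.04
```

>>> servo_tool --series '[{"dx":0,"dy":0,"dz":-0.03,"roll":0},{"dx":0,"dy":0,"dz":-0.08,"roll":0},{"dx":0,"dy":0,"dz":-0.12,"roll":0},{"dx":0,"dy":0,"dz":-0.13,"roll":0},{"dx":0,"dy":0,"dz":-0.13,"roll":0}]'

```text
time: 14.08
ee_pos: [0.5717, 0.2303, 0.1378]
tool_rot: [-3.139, 0.014, -2.456]
wrist_force: [-0.4, -0.5, -1.6]
width: 0.0399
```

```bash
python3 -c "
from h import *
go(.446,.3685,.13,219.3)"
```

```text
t 14.07 at [0.5717 0.2303 0.1378] yaw -140.7 w 0.0399 F [-0.4 -0.5 -1.6] | dx dy dz roll [0.0098 0.1865 0.0072] -0.0001 j6 -0.41
```

>>> servo_tool --series '[{"dx":0.002,"dy":0.04,"dz":0,"roll":0},{"dx":0.004,"dy":0.09,"dz":0,"roll":0},{"dx":0.008,"dy":0.14,"dz":0,"roll":0},{"dx":0.01,"dy":0.175,"dz":0,"roll":0},{"dx":0.01,"dy":0.1865,"dz":0,"roll":0},{"dx":0.01,"dy":0.1865,"dz":0.0,"roll":0},{"dx":0.01,"dy":0.1865,"dz":0.02,"roll":0},{"dx":0.01,"dy":0.1865,"dz":0.05,"roll":0},{"dx":0.01,"dy":0.1865,"dz":0.05,"roll":0}]'

```text
time: 15.2
ee_pos: [0.4451, 0.3659, 0.0834]
tool_rot: [-3.14, 0.006, -2.458]
wrist_force: [-0.5, -1.0, 0.2]
width: 0.0394
```

```bash
python3 -c "
from h import *
go(.446,.3685,.013,219.3)
snap('scene','s6',(310,190,450,295),5)"
```

```text
t 15.2 at [0.4451 0.3659 0.0834] yaw -140.8 w 0.0394 F [-0.5 -1.   0.2] | dx dy dz roll [-0.002   0.0016  0.0704] -0.0021 j6 -0.11
```

View pics/s6.png

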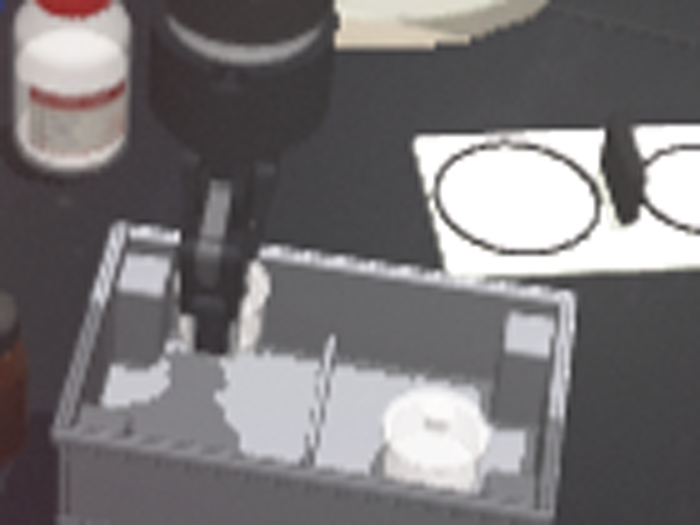

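The second bottle is held above the left bay. I'll lower it and release.

>>> servo_tool --series '[{"dx":-0.002,"dy":0.0015,"dz":0.025,"roll":0},{"dx":-0.002,"dy":0.0015,"dz":0.045,"roll":0},{"dx":-0.002,"dy":0.0015,"dz":0.06,"roll":0},{"dx":-0.002,"dy":0.0015,"dz":0.068,"roll":0},{"dx":-0.002,"dy":0.0015,"dz":0.071,"roll":0},{"dx":-0.002,"dy":0.0015,"dz":0.072,"roll":0}]'

```text
time: 16.0
ee_pos: [0.4477, 0.3698, 0.0141]
tool_rot: [-3.139, 0.011, -2.458]
wrist_force: [-0.5, -0.7, -0.2]
width: 0.0397
```

>>> servo_tool --series '[{"dx":0,"dy":0,"dz":0,"roll":0},{"dx":0,"dy":0,"dz":0,"roll":0},{"dx":0,"dy":0,"dz":0,"roll":0},{"dx":0,"dy":0,"dz":0,"roll":0},{"dx":0,"dy":0,"dz":-0.03,"roll":0},{"dx":0,"dy":0,"dz":-0.08,"roll":0},{"dx":0,"dy":0,"dz":-0.12,"roll":0},{"dx":0,"dy":0,"dz":-0.15,"roll":0},{"dx":0,"dy":0,"dz":-0.15,"roll":0}]' --gripper 0.06

```text
time: 17.12
ee_pos: [0.4482, 0.3703, 0.1679]
tool_rot: [-3.138, 0.018, -2.458]
wrist_force: [0.7, 0.0, 1.1]
width: 0.0599
```

```bash
python3 -c "
from h import *
go(.4396,.0916,.13,145)
snap('scene','s7',(310,190,450,295),5)"
```

```text
t 17.12 at [0.4482 0.3703 0.1679] yaw -140.8 w 0.0599 F [0.7 0.  1.1] | dx dy dz roll [ 0.1834 -0.2105  0.0353] 1.2949 j6 -0.11
```

View pics/s7.png

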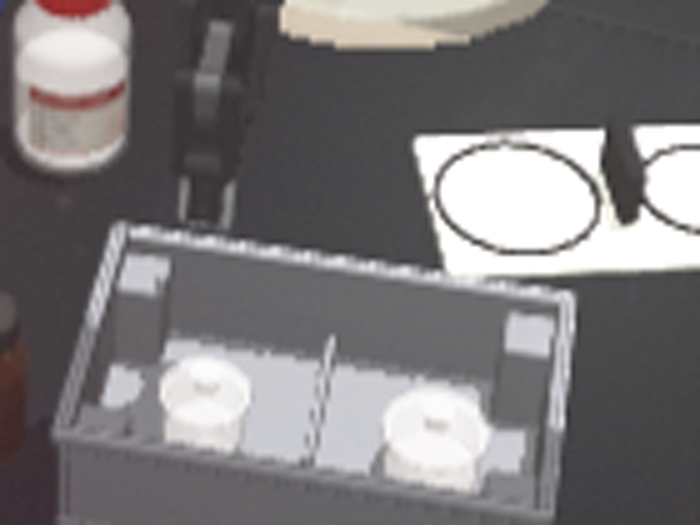

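Both weighing bottles stand upright, one in each bay. Now the divider.

>>> servo_tool --series '[{"dx":0.02,"dy":-0.023,"dz":0,"roll":0.15},{"dx":0.04,"dy":-0.047,"dz":0,"roll":0.3},{"dx":0.06,"dy":-0.07,"dz":0,"roll":0.45},{"dx":0.082,"dy":-0.094,"dz":0,"roll":0.6},{"dx":0.103,"dy":-0.118,"dz":0,"roll":0.75},{"dx":0.123,"dy":-0.142,"dz":0,"roll":0.9},{"dx":0.144,"dy":-0.165,"dz":0.01,"roll":1.05},{"dx":0.165,"dy":-0.188,"dz":0.02,"roll":1.2},{"dx":0.1835,"dy":-0.2105,"dz":0.035,"roll":1.295},{"dx":0.1835,"dy":-0.2105,"dz":0.055,"roll":1.295}]' --gripper 0.045

```text
time: 18.42
ee_pos: [0.4376, 0.0891, 0.1062]
tool_rot: [3.131, 0.005, 2.527]
wrist_force: [-0.3, 0.6, 0.2]
width: 0.045
```

>>> servo_tool --series '[{"dx":0,"dy":0,"dz":0.0,"roll":0},{"dx":0,"dy":0,"dz":0.0,"roll":0}]'

```text
time: 18.68
ee_pos: [0.4368, 0.0892, 0.1053]
tool_rot: [3.132, 0.003, 2.527]
wrist_force: [0.3, 0.4, 0.8]
width: 0.0452
```

```bash
python3 -c "
from h import *
go(.4396,.0916,.014,145)
snap('scene','s8',(360,140,500,245),5)"
```

```text
t 18.68 at [0.4368 0.0892 0.1053] yaw 144.8 w 0.0452 F [0.3 0.4 0.8] | dx dy dz roll [-0.0006  0.0028  0.0913] -0.0035 j6 0.66
```

View pics/s8.png

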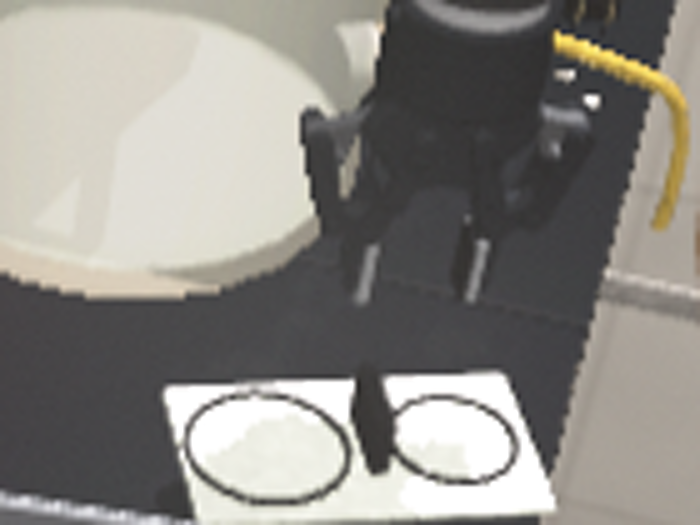

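>>> servo_tool --series '[{"dx":0,"dy":0.003,"dz":0.02,"roll":0},{"dx":0,"dy":0.003,"dz":0.045,"roll":0},{"dx":0,"dy":0.003,"dz":0.065,"roll":0},{"dx":0,"dy":0.003,"dz":0.08,"roll":0},{"dx":0,"dy":0.003,"dz":0.088,"roll":0},{"dx":0,"dy":0.003,"dz":0.089,"roll":0}]'

```text
time: 19.48
ee_pos: [0.4399, 0.0924, 0.017]
tool_rot: [3.132, 0.004, 2.528]
wrist_force: [0.1, 0.0, 0.8]
width: 0.045
```

>>> servo_tool --series '[{"dx":0,"dy":0,"dz":0,"roll":0},{"dx":0,"dy":0,"dz":0,"roll":0},{"dx":0,"dy":0,"dz":0,"roll":0},{"dx":0,"dy":0,"dz":0,"roll":0},{"dx":0,"dy":0,"dz":0,"roll":0},{"dx":0,"dy":0,"dz":0,"roll":0},{"dx":0,"dy":0,"dz":0,"roll":0},{"dx":0,"dy":0,"dz":0,"roll":0}]' --gripper 0.0 --newtons 70

```text
time: 20.48
ee_pos: [0.441, 0.0923, 0.0181]
tool_rot: [3.131, 0.006, 2.528]
wrist_force: [-0.4, -0.5, 5.8]
width: 0.0103
```

>>> servo_tool --series '[{"dx":0,"dy":0,"dz":-0.02,"roll":0},{"dx":0,"dy":0,"dz":-0.05,"roll":0},{"dx":0,"dy":0,"dz":-0.08,"roll":0},{"dx":0,"dy":0,"dz":-0.11,"roll":0},{"dx":0,"dy":0,"dz":-0.13,"roll":0},{"dx":0,"dy":0,"dz":-0.14,"roll":0},{"dx":0,"dy":0,"dz":-0.14,"roll":0}]'

```text
time: 21.35
ee_pos: [0.4393, 0.0916, 0.1578]
tool_rot: [3.131, 0.006, 2.528]
wrist_force: [-0.4, 1.0, -2.1]
width: 0.0103
```

```bash
python3 -c "
from h import *
go(.4014,.3317,.15,129.3)
snap('scene','s9',(340,100,500,220),4.5);snap('top','t9')"
```

```text
t 21.35 at [0.4393 0.0916 0.1578] yaw 144.8 w 0.0103 F [-0.4  1.  -2.1] | dx dy dz roll [0.1694 0.1743 0.0087] 0.2709 j6 0.67
```

View pics/s9.png

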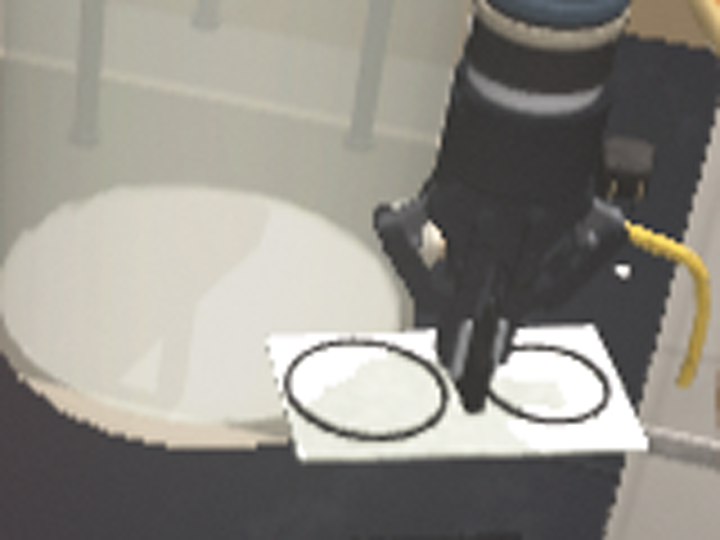

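View pics/t9.png

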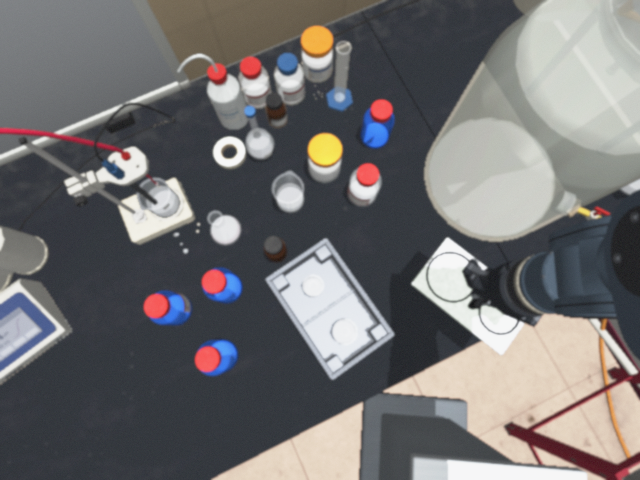

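```bash
python3 -c "
from m import rect
from h import *
s=np.load('pics/s9.npz')
f=lambda x,y,z:ray(s,340+(x+.5)/4.5-.5,100+(y+.5)/4.5-.5,z)
rect('held',[f(*p,.1447) for p in [(267,338),(592,326),(648,446),(300,460)]])
print('rings',f(367,389,.1487),f(550,383,.1487))
" | tail -2
```

```text
held [0.4399 0.0982] sides [0.1809 0.1046 0.1823 0.1048] ang [-124.7, 145.1, 55.3, -35.6]
rings [0.46561139 0.13693888 0.1487    ] [0.4088989  0.05653355 0.1487    ]
```

>>> servo_tool --series '[{"dx":0.015,"dy":0.015,"dz":0,"roll":0.03},{"dx":0.04,"dy":0.04,"dz":0,"roll":0.07},{"dx":0.065,"dy":0.067,"dz":0,"roll":0.11},{"dx":0.09,"dy":0.093,"dz":0,"roll":0.15},{"dx":0.115,"dy":0.119,"dz":0,"roll":0.19},{"dx":0.14,"dy":0.145,"dz":0,"roll":0.24},{"dx":0.16,"dy":0.165,"dz":0,"roll":0.279},{"dx":0.168,"dy":0.174,"dz":0.0,"roll":0.279},{"dx":0.168,"dy":0.174,"dz":0.02,"roll":0.279},{"dx":0.168,"dy":0.174,"dz":0.04,"roll":0.279}]'

```text
time: 22.7
ee_pos: [0.4018, 0.3302, 0.1166]
tool_rot: [3.132, 0.002, 2.249]
wrist_force: [0.3, 0.4, -2.0]
width: 0.0107
```

```bash
python3 -c "
from h import *
go(.4023,.3305,.078,128.8)
snap('scene','s10',(290,180,450,300),4.8)"
```

```text
t 22.7 at [0.4018 0.3302 0.1166] yaw 128.9 w 0.0107 F [ 0.3  0.4 -2. ] | dx dy dz roll [-0.      0.0002  0.0386] 0.0013 j6 1.45
```

View pics/s10.png

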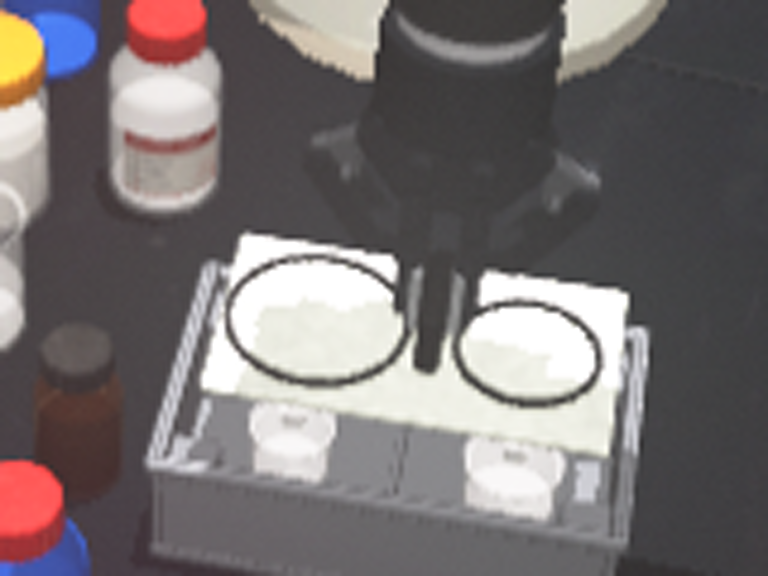

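```bash
python3 -c "
from m import rect
from h import *
s=np.load('pics/s10.npz')
f=lambda x,y,z:ray(s,290+(x+.5)/4.8-.5,180+(y+.5)/4.8-.5,z)
rect('held',[f(*p,.1035) for p in [(243,235),(629,290),(607,450),(203,390)]])
rect('tote',[f(*p,.066) for p in [(208,264),(647,329),(626,541),(149,465)]])
" | tail -2
```

```text
held [0.4037 0.3344] sides [0.1836 0.1043 0.1801 0.1051] ang [-140.3, 128.1, 40.0, -50.0]
tote [0.4058 0.337 ] sides [0.2158 0.1367 0.2159 0.1372] ang [-140.5, 129.2, 39.6, -50.8]
```

>>> servo_tool --series '[{"dx":0,"dy":0.0025,"dz":0.005,"roll":0},{"dx":0,"dy":0.0025,"dz":0.015,"roll":0},{"dx":0,"dy":0.0025,"dz":0.025,"roll":0},{"dx":0,"dy":0.0025,"dz":0.033,"roll":0},{"dx":0,"dy":0.0025,"dz":0.039,"roll":0},{"dx":0,"dy":0.0025,"dz":0.042,"roll":0},{"dx":0,"dy":0.0025,"dz":0.042,"roll":0},{"dx":0,"dy":0.0025,"dz":0.042,"roll":0}]'

```text
time: 23.75
ee_pos: [0.4021, 0.3307, 0.0731]
tool_rot: [3.137, 0.001, 2.249]
wrist_force: [-3.5, -2.2, 5.4]
width: 0.0107
```

```bash
python3 -c "
from h import *
go(.403,.332,.073,128.8)
snap('scene','s11',(290,180,450,300),4.8)"
```

```text
t 23.75 at [0.4021 0.3307 0.0731] yaw 128.9 w 0.0107 F [-3.5 -2.2  5.4] | dx dy dz roll [0.0005 0.0015 0.0001] 0.0012 j6 1.45
```

View pics/s11.png

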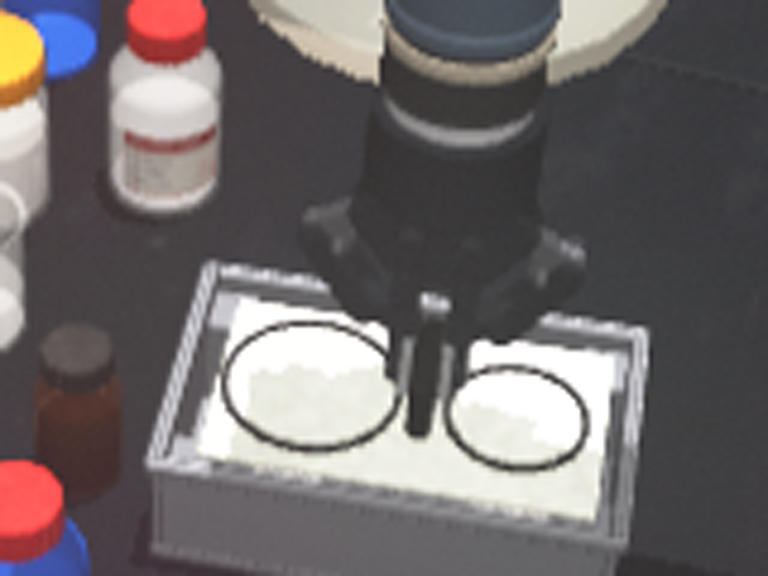

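>>> servo_tool --series '[{"dx":0,"dy":0,"dz":0,"roll":0},{"dx":0,"dy":0,"dz":0,"roll":0},{"dx":0,"dy":0,"dz":0,"roll":0},{"dx":0,"dy":0,"dz":0,"roll":0},{"dx":0,"dy":0,"dz":-0.02,"roll":0},{"dx":0,"dy":0,"dz":-0.06,"roll":0},{"dx":0,"dy":0,"dz":-0.11,"roll":0},{"dx":0,"dy":0,"dz":-0.15,"roll":0},{"dx":0,"dy":0,"dz":-0.15,"roll":0}]' --gripper 0.045

```text
time: 24.92
ee_pos: [0.4036, 0.3317, 0.2277]
tool_rot: [3.129, 0.002, 2.249]
wrist_force: [0.5, 0.4, -1.1]
width: 0.0449
```

```bash
python3 -c "
from h import *
go(.5115,.4485,.17,219.3)
snap('scene','s12',(270,170,450,305),4.2)"
```

```text
t 24.93 at [0.4036 0.3317 0.2277] yaw 128.9 w 0.0449 F [ 0.5  0.4 -1.1] | dx dy dz roll [0.0234 0.1566 0.0597] -1.5784 j6 1.45
```

View pics/s12.png

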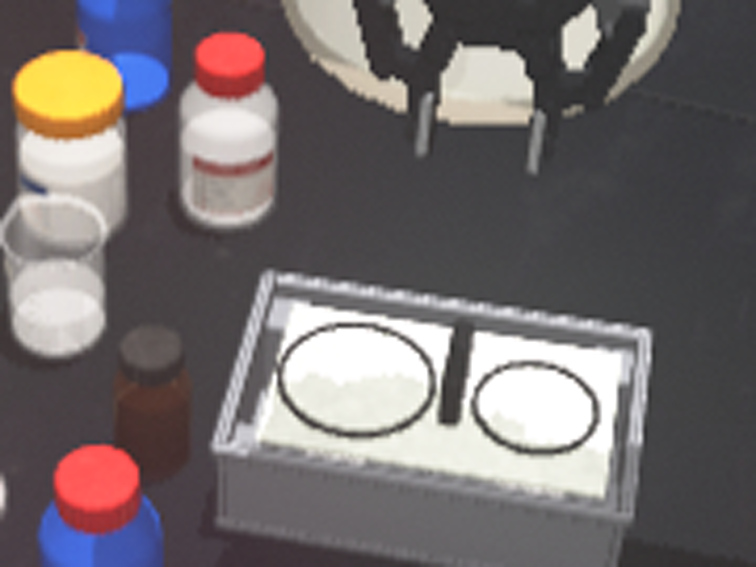

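>>> servo_tool --series '[{"dx":0.0,"dy":0.015,"dz":0,"roll":-0.16},{"dx":0.005,"dy":0.03,"dz":0,"roll":-0.33},{"dx":0.008,"dy":0.05,"dz":0,"roll":-0.5},{"dx":0.011,"dy":0.07,"dz":0,"roll":-0.67},{"dx":0.014,"dy":0.09,"dz":0,"roll":-0.84},{"dx":0.017,"dy":0.11,"dz":0,"roll":-1.01},{"dx":0.02,"dy":0.13,"dz":0,"roll":-1.18},{"dx":0.022,"dy":0.147,"dz":0.0,"roll":-1.35},{"dx":0.0235,"dy":0.1565,"dz":0.03,"roll":-1.52},{"dx":0.0235,"dy":0.1565,"dz":0.06,"roll":-1.578}]' --gripper 0.068 --newtons 40

```text
time: 26.22
ee_pos: [0.5101, 0.4479, 0.1632]
tool_rot: [-3.14, 0.006, -2.453]
wrist_force: [1.4, -1.3, -1.0]
width: 0.0681
```

>>> servo_tool --series '[{"dx":0,"dy":0,"dz":0.015,"roll":0},{"dx":0,"dy":0,"dz":0.03,"roll":0},{"dx":0,"dy":0,"dz":0.03,"roll":0},{"dx":0,"dy":0,"dz":0.03,"roll":0}]'

```text
time: 26.72
ee_pos: [0.5108, 0.4483, 0.1345]
tool_rot: [-3.14, 0.008, -2.454]
wrist_force: [-0.7, 0.3, 0.5]
width: 0.068
```

```bash
python3 -c "
from h import *
go(.5115,.4485,.02,219.3)
d=snap('scene','s13',(240,150,400,270),4.8);snap('top','t13',(220,170,340,290),5)
s12=np.load('pics/s12.npz');g=lambda x,y,z:ray(s12,270+(x+.5)/4.2-.5,170+(y+.5)/4.2-.5,z)
print('rings',g(357,380,.064),g(536,408,.064))"
```

```text
t 26.73 at [0.5108 0.4483 0.1345] yaw -140.6 w 0.068 F [-0.7  0.3  0.5] | dx dy dz roll [ 3.000e-04 -1.000e-04  1.145e-01] 0.002 j6 -0.07
rings [0.43845313 0.36626078 0.064     ] [0.36377655 0.30508939 0.064     ]
```

View pics/s13.png

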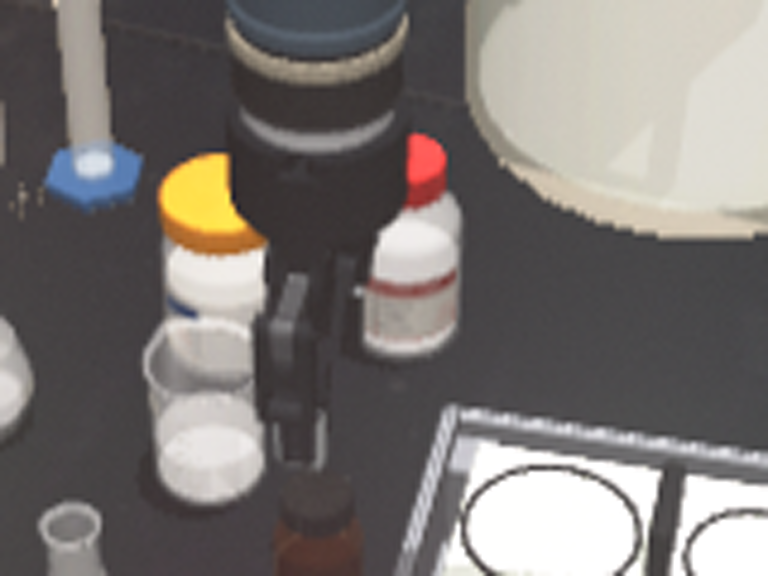

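View pics/t13.png

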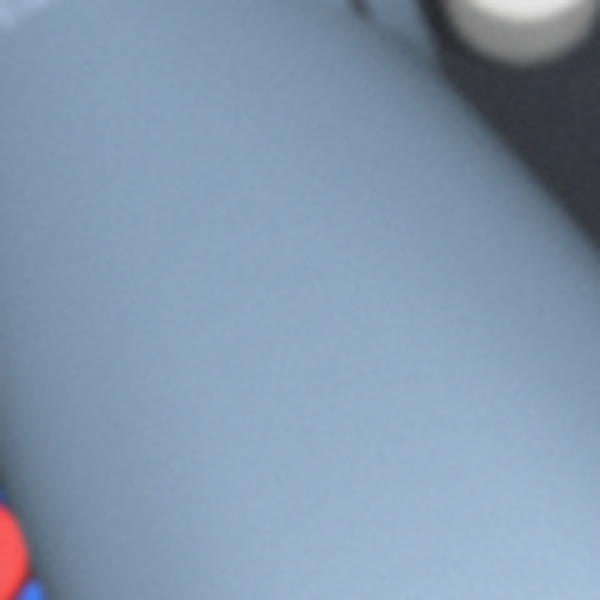

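>>> servo_tool --series '[{"dx":0,"dy":0,"dz":0.03,"roll":0},{"dx":0,"dy":0,"dz":0.06,"roll":0},{"dx":0,"dy":0,"dz":0.085,"roll":0},{"dx":0,"dy":0,"dz":0.105,"roll":0},{"dx":0,"dy":0,"dz":0.114,"roll":0},{"dx":0,"dy":0,"dz":0.114,"roll":0}]'

```text
time: 27.58
ee_pos: [0.5119, 0.449, 0.0208]
tool_rot: [-3.14, 0.009, -2.454]
wrist_force: [0.5, 0.0, 0.5]
width: 0.068
```

>>> servo_tool --series '[{"dx":0,"dy":0,"dz":0,"roll":0},{"dx":0,"dy":0,"dz":0,"roll":0},{"dx":0,"dy":0,"dz":0,"roll":0},{"dx":0,"dy":0,"dz":0,"roll":0},{"dx":0,"dy":0,"dz":0,"roll":0},{"dx":0,"dy":0,"dz":0,"roll":0}]' --gripper 0.025

```text
time: 28.32
ee_pos: [0.5129, 0.4497, 0.0226]
tool_rot: [-3.14, 0.012, -2.454]
wrist_force: [0.4, 0.9, 5.3]
width: 0.0424
```

>>> servo_tool --series '[{"dx":0,"dy":0,"dz":-0.02,"roll":0},{"dx":0,"dy":0,"dz":-0.06,"roll":0},{"dx":0,"dy":0,"dz":-0.1,"roll":0},{"dx":0,"dy":0,"dz":-0.14,"roll":0},{"dx":0,"dy":0,"dz":-0.14,"roll":0},{"dx":0,"dy":0,"dz":-0.14,"roll":0}]'

```text
time: 29.08
ee_pos: [0.5112, 0.4486, 0.1621]
tool_rot: [-3.14, 0.011, -2.454]
wrist_force: [-0.3, -0.0, -1.8]
width: 0.0427
```

```bash
python3 -c "
from h import *
go(.3655,.3040,.16,219.3)
snap('scene','s14',(240,150,400,270),4.8)"
```

```text
t 29.07 at [0.5112 0.4486 0.1621] yaw -140.6 w 0.0427 F [-0.3 -0.  -1.8] | dx dy dz roll [ 2.044e-01 -1.920e-02 -1.000e-04] 0.0021 j6 -0.07
```

View pics/s14.png

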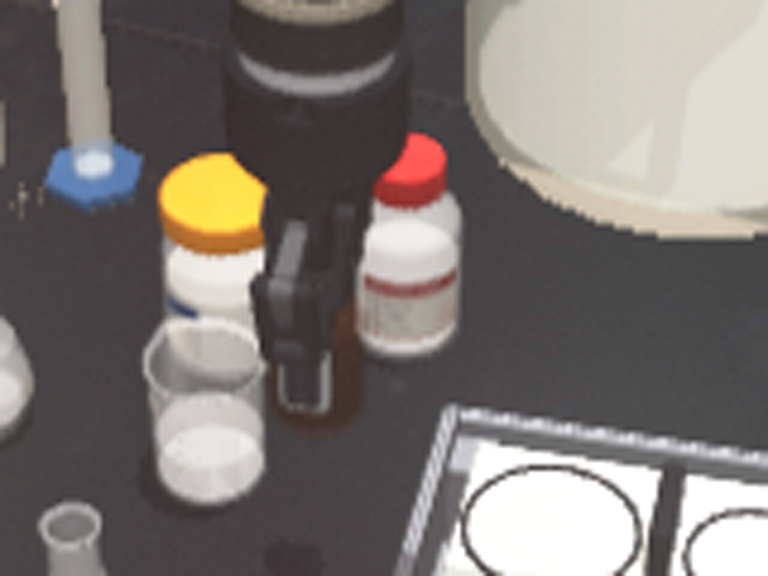

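>>> servo_tool --series '[{"dx":0.02,"dy":-0.002,"dz":0,"roll":0},{"dx":0.06,"dy":-0.006,"dz":0,"roll":0},{"dx":0.1,"dy":-0.01,"dz":0,"roll":0},{"dx":0.14,"dy":-0.014,"dz":0,"roll":0},{"dx":0.175,"dy":-0.018,"dz":0,"roll":0},{"dx":0.195,"dy":-0.019,"dz":0,"roll":0},{"dx":0.2025,"dy":-0.0195,"dz":0,"roll":0},{"dx":0.2025,"dy":-0.0195,"dz":0.02,"roll":0},{"dx":0.2025,"dy":-0.0195,"dz":0.05,"roll":0},{"dx":0.2025,"dy":-0.0195,"dz":0.06,"roll":0}]'

```text
time: 30.38
ee_pos: [0.3655, 0.304, 0.096]
tool_rot: [-3.141, 0.003, -2.454]
wrist_force: [-0.3, 0.5, -0.1]
width: 0.0423
```

>>> servo_tool --series '[{"dx":0,"dy":0,"dz":0,"roll":0},{"dx":0,"dy":0,"dz":0,"roll":0}]'

```text
time: 30.62
ee_pos: [0.3659, 0.3043, 0.0964]
tool_rot: [-3.141, 0.004, -2.453]
wrist_force: [0.4, 0.2, -1.5]
width: 0.0427
```

```bash
python3 -c "
from h import *
go(.3677,.3045,.083,219.3)
snap('scene','s15',(290,180,450,300),4.8)"
```

```text
t 30.62 at [0.3659 0.3043 0.0964] yaw -140.6 w 0.0427 F [ 0.4  0.2 -1.5] | dx dy dz roll [-0.0015 -0.0009  0.0135] 0.0022 j6 -0.14
```

View pics/s15.png

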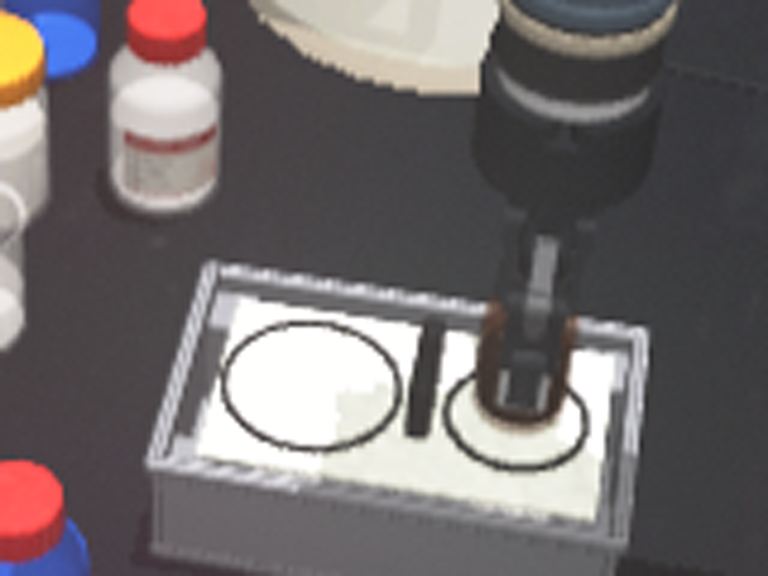

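>>> servo_tool --series '[{"dx":-0.003,"dy":0,"dz":0.004,"roll":0},{"dx":-0.003,"dy":0,"dz":0.009,"roll":0},{"dx":-0.003,"dy":0,"dz":0.012,"roll":0},{"dx":-0.003,"dy":0,"dz":0.0135,"roll":0},{"dx":-0.003,"dy":0,"dz":0.014,"roll":0}]'

```text
time: 31.3
ee_pos: [0.3684, 0.3063, 0.0827]
tool_rot: [-3.14, 0.005, -2.453]
wrist_force: [0.1, 0.6, -1.2]
width: 0.0427
```

>>> servo_tool --series '[{"dx":0,"dy":0,"dz":0,"roll":0},{"dx":0,"dy":0,"dz":0,"roll":0},{"dx":0,"dy":0,"dz":0,"roll":0},{"dx":0,"dy":0,"dz":0,"roll":0},{"dx":0,"dy":0,"dz":-0.02,"roll":0},{"dx":0,"dy":0,"dz":-0.06,"roll":0},{"dx":0,"dy":0,"dz":-0.11,"roll":0},{"dx":0,"dy":0,"dz":-0.15,"roll":0},{"dx":0,"dy":0,"dz":-0.15,"roll":0}]' --gripper 0.065

```text
time: 32.42
ee_pos: [0.3698, 0.3072, 0.2373]
tool_rot: [-3.139, 0.013, -2.453]
wrist_force: [-0.6, -0.4, -1.1]
width: 0.0647
```

```bash
python3 -c "
from h import *
go(.651,.2835,.2,240.7)
snap('scene','s16',(270,170,450,305),4.2)"
```

```text
t 32.42 at [0.3698 0.3072 0.2373] yaw -140.6 w 0.0647 F [-0.6 -0.4 -1.1] | dx dy dz roll [-0.2016 -0.1968  0.0404] -0.3713 j6 -0.13
```

View pics/s16.png

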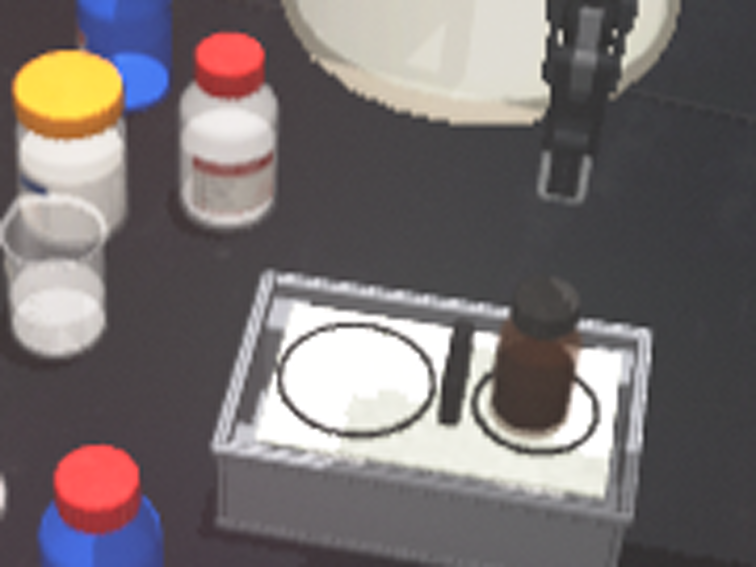

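>>> servo_tool --series '[{"dx":-0.03,"dy":-0.03,"dz":0,"roll":-0.05},{"dx":-0.065,"dy":-0.063,"dz":0,"roll":-0.1},{"dx":-0.1,"dy":-0.098,"dz":0,"roll":-0.17},{"dx":-0.135,"dy":-0.132,"dz":0,"roll":-0.25},{"dx":-0.17,"dy":-0.165,"dz":0,"roll":-0.33},{"dx":-0.195,"dy":-0.19,"dz":0,"roll":-0.371},{"dx":-0.2015,"dy":-0.197,"dz":0.02,"roll":-0.371},{"dx":-0.2015,"dy":-0.197,"dz":0.05,"roll":-0.371},{"dx":-0.2015,"dy":-0.197,"dz":0.08,"roll":-0.371},{"dx":-0.2015,"dy":-0.197,"dz":0.09,"roll":-0.371}]' --gripper 0.085

```text
time: 33.72
ee_pos: [0.6468, 0.2823, 0.1418]
tool_rot: [3.14, 0.002, -2.082]
wrist_force: [-1.2, 0.8, 0.4]
width: 0.0853
```

>>> servo_tool --series '[{"dx":0,"dy":0,"dz":0,"roll":0},{"dx":0,"dy":0,"dz":0,"roll":0}]'

```text
time: 33.98
ee_pos: [0.6465, 0.2826, 0.1425]
tool_rot: [3.141, 0.002, -2.082]
wrist_force: [0.1, 0.9, 0.1]
width: 0.0848
```

```bash
python3 -c "
from h import *
go(.651,.2835,.045,240.7)
snap('scene','s17',(250,120,390,225),5);snap('top','t17')"
```

```text
t 33.98 at [0.6465 0.2826 0.1425] yaw -119.3 w 0.0848 F [0.1 0.9 0.1] | dx dy dz roll [-0.0028 -0.0035  0.0975] 0.0002 j6 -0.74
```

View pics/s17.png

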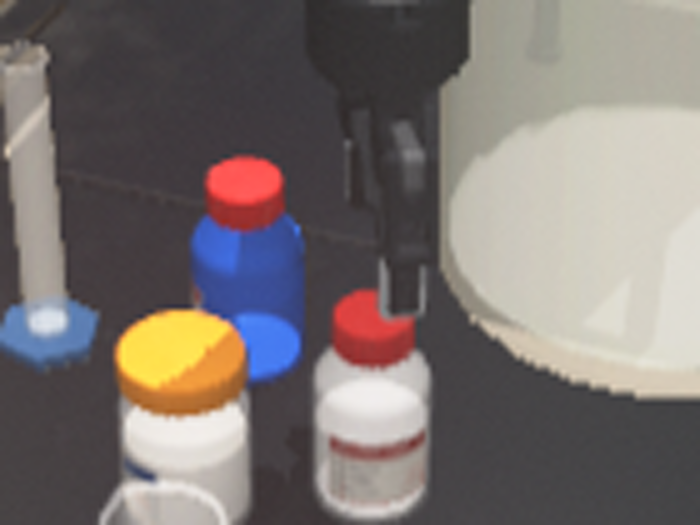

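View pics/t17.png

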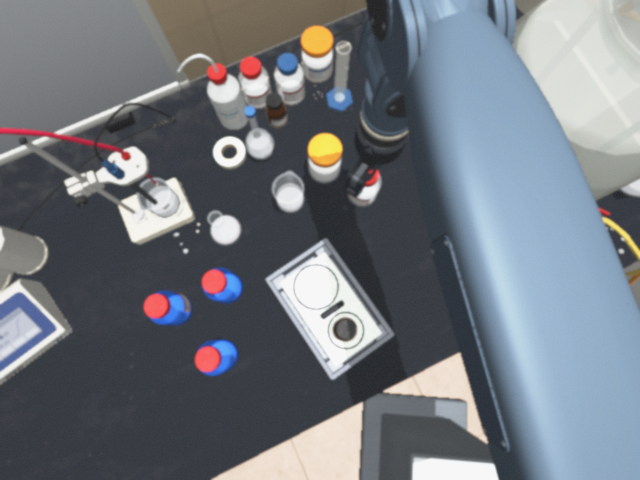

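```bash
python3 -c "
from h import *
s=np.load('pics/s17.npz');t=np.load('pics/t17.npz')
p=np.array([.6465,.2826,.1555]);d=np.array([-.872,.489,0])*.0425
Z=lambda q:((q-[250,120])*5).round(0)
print('near',Z(proj(s,p+d)),'far',Z(proj(s,p-d)), 'top near',proj(t,p+d),'far',proj(t,p-d))
for b in ([.6548,.2817],[.6476,.2855],[.651,.2835]): print(b,'cap',Z(proj(s,[*b,.118])),'foot',Z(proj(s,[*b,0.])),'topcap',proj(t,[*b,.118]),'foot',proj(t,[*b,0]))
"
python3 -c "
import cv2
f=cv2.imread('pics/t17.png')[140:220,320:420];cv2.imwrite('pics/t17z.png',cv2.resize(f,None,fx=7,fy=7,interpolation=cv2.INTER_CUBIC))"
```

```text
near [395. 306.] far [366. 204.] top near [356.32395077 189.16702274] far [381.86687755 151.55411144]
[0.6548, 0.2817] cap [370. 306.] foot [368. 484.] topcap [367.68990863 173.30927455] foot [361.69620144 193.02419858]
[0.6476, 0.2855] cap [373. 316.] foot [371. 494.] topcap [365.44692875 176.81115915] foot [359.72248352 196.12293527]
[0.651, 0.2835] cap [372. 311.] foot [370. 489.] topcap [366.61765088 175.16372433] foot [360.75203803 194.66536608]
```

View pics/t17z.png

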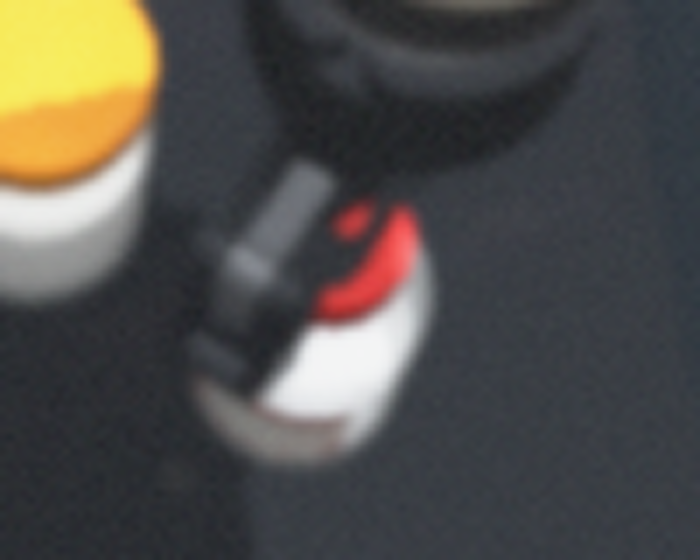

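>>> servo_tool --series '[{"dx":-0.0027,"dy":-0.0065,"dz":0.0,"roll":0},{"dx":-0.0027,"dy":-0.0065,"dz":0.015,"roll":0},{"dx":-0.0027,"dy":-0.0065,"dz":0.03,"roll":0},{"dx":-0.0027,"dy":-0.0065,"dz":0.04,"roll":0},{"dx":-0.0027,"dy":-0.0065,"dz":0.04,"roll":0}]'

```text
time: 34.7
ee_pos: [0.6531, 0.2815, 0.101]
tool_rot: [3.139, 0.0, -2.082]
wrist_force: [-0.7, -0.3, 0.4]
width: 0.0852
```

```bash
python3 -c "
from h import *
go(.6535,.2818,.045,240.7)
snap('scene','s18',(250,120,390,225),5);snap('top','t18',(320,140,420,220),7)"
```

```text
t 34.7 at [0.6531 0.2815 0.101 ] yaw -119.3 w 0.0852 F [-0.7 -0.3  0.4] | dx dy dz roll [-0.0004 -0.0003  0.056 ] 0.0 j6 -0.75
```

View pics/s18.png

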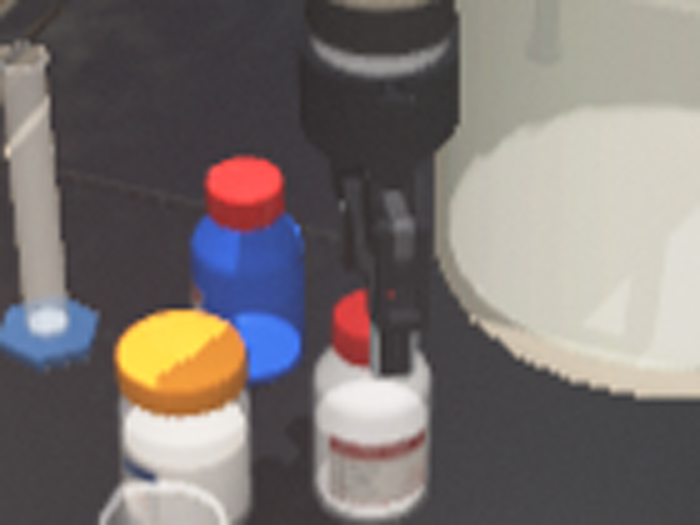

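View pics/t18.png

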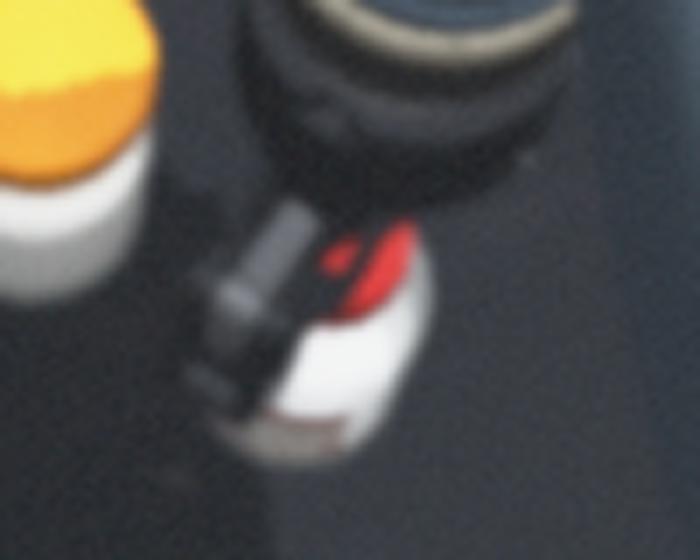

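>>> servo_tool --series '[{"dx":-0.003,"dy":0,"dz":0.01,"roll":0},{"dx":-0.003,"dy":0,"dz":0.02,"roll":0},{"dx":-0.003,"dy":0,"dz":0.03,"roll":0},{"dx":-0.003,"dy":0,"dz":0.04,"roll":0},{"dx":-0.003,"dy":0,"dz":0.05,"roll":0},{"dx":-0.003,"dy":0,"dz":0.055,"roll":0},{"dx":-0.003,"dy":0,"dz":0.055,"roll":0}]'

```text
time: 35.67
ee_pos: [0.6554, 0.2845, 0.0475]
tool_rot: [3.141, 0.002, -2.082]
wrist_force: [-0.2, 0.3, -0.1]
width: 0.0848
```

>>> servo_tool --series '[{"dx":0,"dy":0,"dz":0,"roll":0},{"dx":0,"dy":0,"dz":0,"roll":0},{"dx":0,"dy":0,"dz":0,"roll":0},{"dx":0,"dy":0,"dz":0,"roll":0},{"dx":0,"dy":0,"dz":0,"roll":0},{"dx":0,"dy":0,"dz":0,"roll":0}]' --gripper 0.04

```text
time: 36.42
ee_pos: [0.6561, 0.2848, 0.0485]
tool_rot: [-3.141, 0.004, -2.082]
wrist_force: [0.2, 0.5, 4.2]
width: 0.0605
```

```bash
python3 -c "
from h import *
go(.6535,.2818,.045,240.7)
snap('scene','s19',(250,120,390,225),5)"
```

```text
t 36.42 at [0.6561 0.2848 0.0485] yaw -119.3 w 0.0605 F [0.2 0.5 4.2] | dx dy dz roll [0.0039 0.0008 0.0035] 0.0001 j6 -0.74
```

View pics/s19.png

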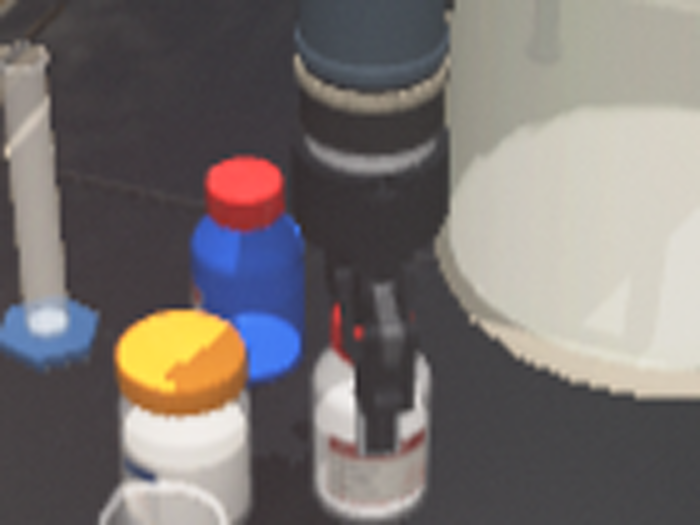

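>>> servo_tool --series '[{"dx":0,"dy":0,"dz":0,"roll":0},{"dx":0,"dy":0,"dz":-0.02,"roll":0},{"dx":0,"dy":0,"dz":-0.05,"roll":0},{"dx":0,"dy":0,"dz":-0.09,"roll":0},{"dx":0,"dy":0,"dz":-0.12,"roll":0},{"dx":0,"dy":0,"dz":-0.135,"roll":0},{"dx":0,"dy":0,"dz":-0.135,"roll":0}]' --newtons 60

```text
time: 37.35
ee_pos: [0.6562, 0.2845, 0.1846]
tool_rot: [-3.14, 0.005, -2.082]
wrist_force: [0.7, -0.5, -1.6]
width: 0.0597
```

```bash
python3 -c "
from h import *
go(.4414,.3648,.18,219.3)"
```

```text
t 37.35 at [0.6562 0.2845 0.1846] yaw -119.3 w 0.0597 F [ 0.7 -0.5 -1.6] | dx dy dz roll [0.0351 0.2266 0.004 ] 0.3736 j6 -0.74
```

>>> servo_tool --series '[{"dx":0.003,"dy":0.02,"dz":0,"roll":0.03},{"dx":0.009,"dy":0.055,"dz":0,"roll":0.09},{"dx":0.015,"dy":0.095,"dz":0,"roll":0.16},{"dx":0.021,"dy":0.135,"dz":0,"roll":0.23},{"dx":0.027,"dy":0.175,"dz":0,"roll":0.3},{"dx":0.032,"dy":0.21,"dz":0,"roll":0.36},{"dx":0.035,"dy":0.2265,"dz":0,"roll":0.374},{"dx":0.035,"dy":0.2265,"dz":0.015,"roll":0.374},{"dx":0.035,"dy":0.2265,"dz":0.04,"roll":0.374},{"dx":0.035,"dy":0.2265,"dz":0.05,"roll":0.374}]'

```text
time: 38.6
ee_pos: [0.4416, 0.3634, 0.1304]
tool_rot: [-3.142, 0.0, -2.457]
wrist_force: [-0.6, 0.4, -0.8]
width: 0.0596
```

>>> servo_tool --series '[{"dx":0,"dy":0,"dz":0,"roll":0},{"dx":0,"dy":0,"dz":0,"roll":0}]'

```text
time: 38.85
ee_pos: [0.4422, 0.3631, 0.1303]
tool_rot: [-3.141, 0.0, -2.458]
wrist_force: [0.3, -0.5, -1.6]
width: 0.0597
```

```bash
python3 -c "
from h import *
go(.4414,.3648,.1085,219.3)
snap('scene','s20',(290,180,450,300),4.8)"
```

```text
t 38.85 at [0.4422 0.3631 0.1303] yaw -140.8 w 0.0597 F [ 0.3 -0.5 -1.6] | dx dy dz roll [-0.0005  0.0018  0.0218] -0.0021 j6 -0.11
```

View pics/s20.png

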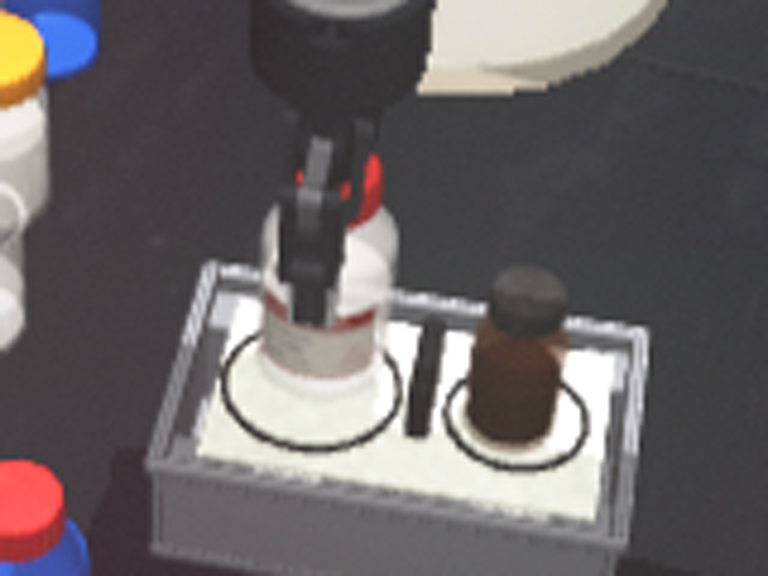

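>>> servo_tool --series '[{"dx":-0.002,"dy":0,"dz":0.005,"roll":0},{"dx":-0.002,"dy":0,"dz":0.012,"roll":0},{"dx":-0.002,"dy":0,"dz":0.017,"roll":0},{"dx":-0.002,"dy":0,"dz":0.02,"roll":0},{"dx":-0.002,"dy":0,"dz":0.022,"roll":0},{"dx":-0.002,"dy":0,"dz":0.0225,"roll":0}]'

```text
time: 39.65
ee_pos: [0.4439, 0.3647, 0.1087]
tool_rot: [-3.141, 0.002, -2.458]
wrist_force: [-0.9, -1.2, 1.3]
width: 0.0599
```

>>> servo_tool --series '[{"dx":0,"dy":0,"dz":0.0005,"roll":0},{"dx":0,"dy":0,"dz":0.0005,"roll":0}]'

```text
time: 39.9
ee_pos: [0.444, 0.3648, 0.1088]
tool_rot: [-3.141, 0.002, -2.458]
wrist_force: [-0.9, -0.1, 1.8]
width: 0.0597
```

In contact (the wrist force went from −1.6 to +1.8 N). Releasing and rising.

>>> servo_tool --series '[{"dx":0,"dy":0,"dz":0,"roll":0},{"dx":0,"dy":0,"dz":0,"roll":0},{"dx":0,"dy":0,"dz":0,"roll":0},{"dx":0,"dy":0,"dz":0,"roll":0},{"dx":0,"dy":0,"dz":-0.02,"roll":0},{"dx":0,"dy":0,"dz":-0.06,"roll":0},{"dx":0,"dy":0,"dz":-0.11,"roll":0},{"dx":0,"dy":0,"dz":-0.15,"roll":0},{"dx":0,"dy":0,"dz":-0.15,"roll":0}]' --gripper 0.084

```text
time: 41.02
ee_pos: [0.4455, 0.3658, 0.2638]
tool_rot: [-3.14, 0.011, -2.458]
wrist_force: [0.6, -0.5, -0.1]
width: 0.084
```

>>> servo_tool --series '[{"dx":0,"dy":-0.04,"dz":0,"roll":0},{"dx":0,"dy":-0.09,"dz":0,"roll":0},{"dx":0,"dy":-0.14,"dz":0,"roll":0},{"dx":0,"dy":-0.19,"dz":0,"roll":0},{"dx":0,"dy":-0.22,"dz":0,"roll":0},{"dx":0,"dy":-0.22,"dz":0,"roll":0},{"dx":0,"dy":-0.22,"dz":0,"roll":0}]'

```text
time: 41.9
ee_pos: [0.5838, 0.1957, 0.2634]
tool_rot: [-3.141, 0.01, -2.457]
wrist_force: [0.5, -0.1, 0.7]
width: 0.0839
```

```bash
python3 -c "
from h import *
go(.4414,.3648,.1085,219.3)
snap('scene','s21',(250,160,450,310),4);snap('top','t21',(250,220,410,340),5)"
```

```text
t 41.9 at [0.5838 0.1957 0.2634] yaw -140.8 w 0.0839 F [ 0.5 -0.1  0.7] | dx dy dz roll [0.005  0.2212 0.1546] -0.0014 j6 -0.47
```

View pics/s21.png

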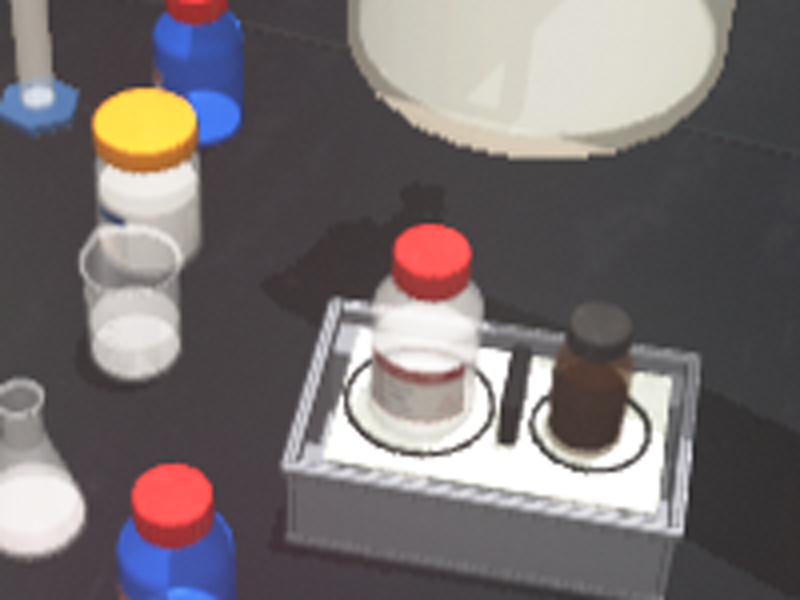

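View pics/t21.png

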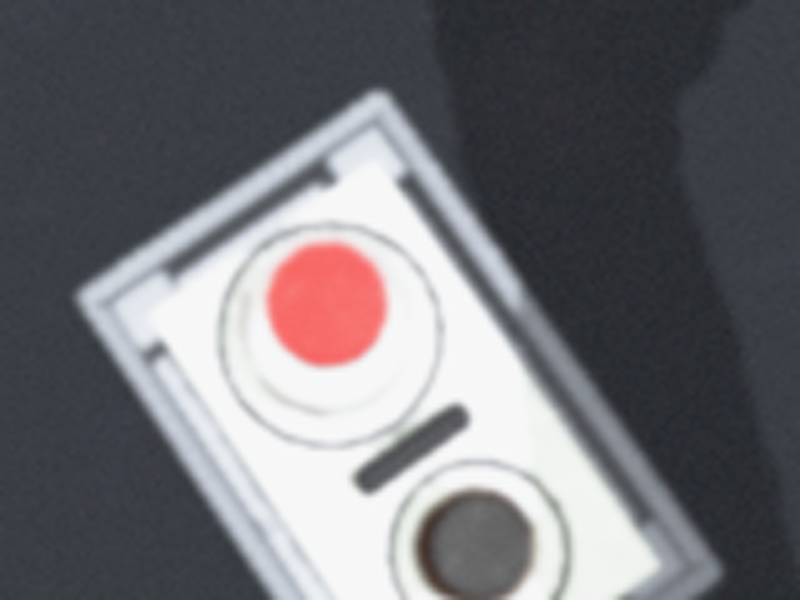

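```bash
python3 -c "
from h import *
t=np.load('pics/t21.npz');s=np.load('pics/s21.npz')
f=lambda x,y,z:ray(t,250+(x+.5)/5-.5,220+(y+.5)/5-.5,z)[:2]
g=lambda x,y,z:ray(s,250+(x+.5)/4-.5,160+(y+.5)/4-.5,z)[:2]
a=-np.array([np.cos(np.radians(39.2)),np.sin(np.radians(39.2))]);B=np.array([a,[-a[1],a[0]]])
for n,d in(('top white',f(327,304,.178)-f(331,335,.064)),('top brown',f(475,545,.145)-f(480,552,.064)),('sc white',g(432,246,.178)-g(420,404,.064)),('sc brown',g(600,324,.145)-g(591,429,.064))): print(n,(B@d*1000).round(1))
"
```

```text
top white [ 1.  -1.2]
top brown [-5.2 -4.1]
sc white [-0.4  6.4]
sc brown [-3.9 -0.4]
```

```bash
python3 -c "
from h import *
hand_in()"
```

```text
the job is handed in; nothing more can be done
```

I packed the tote in the required order and handed the job in at about 42 s of the 141 s allowed. The system gave no verdict.

- **Weighing bottles:** both stood upright, one in each bay. I saw this before the divider covered them.
- **Divider:** it lay level on the ledges, with its x axis opposite to the tote's. I estimated it within about 3 mm of centre.
- **White and brown bottles:** both stand upright in their rings. The last check put the white bottle 0–6 mm off its ring's centre and the brown bottle about 4–7 mm off, against a limit of 12 mm in x and in y.
- **Disagreement:** for the white bottle's sideways (divider y) offset, the top camera read −1 mm and the scene camera +6 mm. Either value is within tolerance.
- **Bystanders and arm:** the beaker, flask and jar looked unmoved in the last picture, though I did not measure them. The gripper was open and well clear of everything at hand-in.

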